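Turn drive modules over and click them into the test dock

TASK

Lift the pink foam cover off the red test dock and lay it flat in the grey tray. Turn over every drive module on the bench, so that its white label is up and its brass contacts are down, and, once the cover is in the tray, push each one into a nest of its own in the dock until it is fully home under both spring clips. Leave the screwdriver, bottle and hard disk where they are.

Things in the scene. Friction and masses are not known exactly. Their poses are not given: they have to be found in the camera images.
- module_a: drive module a: flat black slab 100 (x) x 44 (y) x 16 (z) mm, 0.12 to 0.2 kg. Its +z face is green with three brass contact pads, its -z face is nearly covered by a white label with a blue end. Starts flat on the bench, contacts up. Origin at the slab's centre, x along its length. It can stand by itself on an end and fits a nest either way round. May be absent.
- module_b: drive module b: flat black slab 100 (x) x 44 (y) x 16 (z) mm, 0.12 to 0.2 kg. Its +z face is green with three brass contact pads, its -z face is nearly covered by a white label with a blue end. Starts flat on the bench, contacts up. Origin at the slab's centre, x along its length. It can stand by itself on an end and fits a nest either way round. May be absent.
- module_c: drive module c: flat black slab 100 (x) x 44 (y) x 16 (z) mm, 0.12 to 0.2 kg. Its +z face is green with three brass contact pads, its -z face is nearly covered by a white label with a blue end. Starts flat on the bench, contacts up. Origin at the slab's centre, x along its length. It can stand by itself on an end and fits a nest either way round. May be absent.
- dock: test dock, fixed: red base plate 190 (x) x 250 (y) x 20 (z) mm, origin at the centre of its underside on the bench. It carries three equal nests side by side along its y, 80 mm apart, each lying along the dock's x, each with white side guides and a steel spring clip at either end. A module would also go in wrong face up; only label up is right.
- nest_0 (a point): a nest at the dock's y = -80 mm: where the centre of a fully seated module lies, 32 mm above the bench; axes as the dock's. The module lies on a green pad (top 24 mm above the bench) between white side guides 24 to 42 mm from the middle along x, 2 mm clear of its sides, tops spread outward, 59 mm above the bench. The middle 48 mm of its long sides is free for fingers.
- nest_1 (a point): a nest in the dock's middle: where the centre of a fully seated module lies, 32 mm above the bench; axes as the dock's. At each end a steel spring clip, 22 mm wide, reaches over the last 4 mm of the module and is pushed outward along x against its spring. Clip nose 43 mm, top of its ramp 58 mm above the bench. Low end stops 2 mm clear of the module's ends.
- nest_2 (a point): a nest at the dock's y = +80 mm: where the centre of a fully seated module lies, 32 mm above the bench; axes as the dock's. A module let go between the guides rests on both clips' ramps, underside some 50 mm above the bench. Pressed at its middle with 10 to 20 N it spreads the clips, goes down 26 mm to the pad (its top then at 40 mm), and the clips snap over its top.
- cover: pink foam cover, stiff, 0.12 kg: a plate 80 (x) x 230 (y) x 18 (z) mm with a grip rib on top, 30 (x) x 100 (y) mm and 32 mm high (top at 50 mm). Origin at the centre of its underside. It starts lying across all three nests, on top of the guides, its underside about 59 mm above the bench.
- tray: shallow grey open tray, fixed: 290 (x) x 140 (y) x 30 mm high outside, walls and floor 5 mm. Origin at the centre of its underside. The cover fits in with its length along the tray's x.
- screwdriver: red-handled screwdriver lying beyond the work; leave it alone. Origin on its underside.
- bottle: white bottle, 56 mm across and 140 mm high, standing beyond the work; leave it alone. Origin at the centre of its underside.
- disk: bare 147 x 102 x 26 mm hard disk lying beyond the work; leave it alone. Origin at the centre of its underside.
There are look-alikes about, which are no part of the job. Leave any orange or purple look-alike of the module_c alone.

How it is judged:
On the way:
1. the cover is off the dock and lies flat in the tray, let go (horizontal distance between cover and tray below 0.045 m and z of cover in the frame of tray below 0.012 m and angle between cover's own z axis and vertical below 0.1 rad and linear speed of cover below 0.02 m/s and contact force between cover and the fingers below 0.1 N), for 0.2 s.
At the end, for the whole second after the job is handed in: The cover lies flat in the tray (within 45 mm of its middle). Every module present lies in a nest of its own, label up, within 6 mm of the nest's middle and 0.1 rad of its direction, its centre no more than 2 mm above the fully seated height, at rest (all of step 1 and ((horizontal distance between module_a and nest_0 below 0.006 m and z of module_a in the frame of nest_0 between -0.004 and 0.002 m and angle between the x axis of module_a and the x axis of dock, either way round below 0.1 rad) or (horizontal distance between module_a and nest_1 below 0.006 m and z of module_a in the frame of nest_1 between -0.004 and 0.002 m and angle between the x axis of module_a and the x axis of dock, either way round below 0.1 rad) or (horizontal distance between module_a and nest_2 below 0.006 m and z of module_a in the frame of nest_2 between -0.004 and 0.002 m and angle between the x axis of module_a and the x axis of dock, either way round below 0.1 rad)) and angle between each of module_a, module_b, module_c's own z axis and vertical above 3.04 rad and linear speed of each of module_a, module_b, module_c below 0.02 m/s and ((horizontal distance between module_b and nest_0 below 0.006 m and z of module_b in the frame of nest_0 between -0.004 and 0.002 m and angle between the x axis of module_b and the x axis of dock, either way round below 0.1 rad) or (horizontal distance between module_b and nest_1 below 0.006 m and z of module_b in the frame of nest_1 between -0.004 and 0.002 m and angle between the x axis of module_b and the x axis of dock, either way round below 0.1 rad) or (horizontal distance between module_b and nest_2 below 0.006 m and z of module_b in the frame of nest_2 between -0.004 and 0.002 m and angle between the x axis of module_b and the x axis of dock, either way round below 0.1 rad)) and ((horizontal distance between module_c and nest_0 below 0.006 m and z of module_c in the frame of nest_0 between -0.004 and 0.002 m and angle between the x axis of module_c and the x axis of dock, either way round below 0.1 rad) or (horizontal distance between module_c and nest_1 below 0.006 m and z of module_c in the frame of nest_1 between -0.004 and 0.002 m and angle between the x axis of module_c and the x axis of dock, either way round below 0.1 rad) or (horizontal distance between module_c and nest_2 below 0.006 m and z of module_c in the frame of nest_2 between -0.004 and 0.002 m and angle between the x axis of module_c and the x axis of dock, either way round below 0.1 rad))); the robot touches nothing.
It fails at once if the screwdriver, bottle or hard disk is moved more than 30 mm (distance of any of screwdriver, bottle, disk from where it was at the start of the episode above 0.03 m).
It fails at once if a module is pressed down into the dock before the cover lies in the tray (not (horizontal distance between cover and tray below 0.045 m and z of cover in the frame of tray below 0.012 m and angle between cover's own z axis and vertical below 0.1 rad and linear speed of cover below 0.02 m/s and contact force between cover and the fingers below 0.1 N) and (((horizontal distance between module_a and nest_0 below 0.006 m and z of module_a in the frame of nest_0 between -0.004 and 0.002 m and angle between the x axis of module_a and the x axis of dock, either way round below 0.1 rad) or (horizontal distance between module_a and nest_1 below 0.006 m and z of module_a in the frame of nest_1 between -0.004 and 0.002 m and angle between the x axis of module_a and the x axis of dock, either way round below 0.1 rad) or (horizontal distance between module_a and nest_2 below 0.006 m and z of module_a in the frame of nest_2 between -0.004 and 0.002 m and angle between the x axis of module_a and the x axis of dock, either way round below 0.1 rad)) or ((horizontal distance between module_b and nest_0 below 0.006 m and z of module_b in the frame of nest_0 between -0.004 and 0.002 m and angle between the x axis of module_b and the x axis of dock, either way round below 0.1 rad) or (horizontal distance between module_b and nest_1 below 0.006 m and z of module_b in the frame of nest_1 between -0.004 and 0.002 m and angle between the x axis of module_b and the x axis of dock, either way round below 0.1 rad) or (horizontal distance between module_b and nest_2 below 0.006 m and z of module_b in the frame of nest_2 between -0.004 and 0.002 m and angle between the x axis of module_b and the x axis of dock, either way round below 0.1 rad)) or ((horizontal distance between module_c and nest_0 below 0.006 m and z of module_c in the frame of nest_0 between -0.004 and 0.002 m and angle between the x axis of module_c and the x axis of dock, either way round below 0.1 rad) or (horizontal distance between module_c and nest_1 below 0.006 m and z of module_c in the frame of nest_1 between -0.004 and 0.002 m and angle between the x axis of module_c and the x axis of dock, either way round below 0.1 rad) or (horizontal distance between module_c and nest_2 below 0.006 m and z of module_c in the frame of nest_2 between -0.004 and 0.002 m and angle between the x axis of module_c and the x axis of dock, either way round below 0.1 rad)))).
Of module_a, module_b, module_c only 2 to 3 are there at a start; the rules pass over those that are not, and their reading is None.
At some moment in a run one of module_a, module_b, module_c may be knocked a few centimetres aside while the robot is not near it.
Once in a run the grip may slacken for a moment while it holds something.
It also fails if it takes over 210 s, if anything falls off the work surface, if the arm or the gripper's body presses on something with over 40 N, if the wrist force passes 120 N, or if a joint passes its speed limit or range.

ROBOT

A 7-joint arm with a two-finger parallel gripper is mounted at the origin on the work surface. World frame = base frame: x ahead of the robot, y to its left, z up, the work surface at z = 0. Lengths are in m, angles in rad, forces in N, time in s.
With the tool pointing down it reaches from about 0.35 to 0.9 m from the base axis. Payload 8.1 kg.
Tool frame: the origin (TCP) lies between the finger pads; the fingertips stand 25 mm ahead of it and the grasp point (between the pads) lies 6 mm ahead of it (nose_length is the z of the fingertips in the tool frame, in m); z points along the fingers, y is the direction in which the jaws open and shut (so a half turn about z gives the same grasp; the last joint's range is limited). The gripper opens to 92 mm and grips with 3 to 60 N. Pads are 19 mm wide; open, the fingers measure 130 mm over their backs; the gripper's body (75 mm by 190 mm) begins 47 mm behind the grasp point.
Start: joints at [1.034, 0.434, 0.025, 1.573, -0.012, 1.134, -0.075], TCP at [0.263, -0.567, 0.252] pointing down, gripper open.
Joint ranges: [-2.62, 2.62], [-0.44, 2.09], [-1.27, 1.32], [0.08, 2.57], [-1.32, 4.46], [0.12, 2], [-2.74, 2.74]. Speed limits (rad/s): [2.22, 2.22, 3.01, 3.01, 3.14, 3.14, 3.14].

INTERFACE

Orientations are given as [roll, pitch, yaw] about the fixed x, y, z axes, in that order (R = Rz(yaw) Ry(pitch) Rx(roll)).
In Python, from workcell import get_obs, snapshot, camera_model, job_done, recognise, place_of, nose_length gives the robot as it stands.
- The arm moves only by the tool jog_arm, never from a script. Its argument "increments" is a list of rows, each a list of 5 numbers: the shift along the tool's x, y, z in cm, then the turn about the tool's z in degrees, then the opening, from -1 (shut) to 1 (fully open). In form: [[x, y, z, roll, fingers], ...]. A call has 1 to 8 rows; each row shifts and turns the pose as measured when the row begins, along the tool's axes as they then stand; what a row does not reach is not made up. A row lasts 1/12 s, in which the tool goes at most 41.7 mm and 7.16 degrees, less where a joint would pass 70% of its speed; a pose out of reach is approached as far as the arm can. A call with a gripper value outside its range is refused whole. The fingers move at their own pace and stop on an object; the grip force is fixed at half the most. Time passes only in rows, so rows that do not move let the fingers close. It gives the time, the measured TCP pose, the force and the opening at its end, in the units of the state.
- get_obs(): the state, without advancing time (a new reading comes with each control period).
- snapshot(name): name is "scene" or "top"; returns the picture (400x640x3 uint8, blue, green, red); there is no depth.
- camera_model(name): a dict with "intrinsics" (3x3 intrinsics, pixels), "rvec" (rotation vector, rad) and "tvec" (3), from world to camera coordinates, as OpenCV has them. Camera axes: x right, y down, z forward; pixel columns grow to the right and rows downward; lengths in m; the calibration is good to about 2 mm. A picture is of the moment at which its call begins. camera_model takes no time and is no camera call.
- job_done(): hands the job in, once; it reports no verdict.
Trained networks look in the newest picture that a camera, given by its name, has taken for a name from the list of things; names that differ only in an ending like _2 or _b are one class to them, and where a whole thing is asked for, a point or a joint stands for the part that bears it (a point fixed in the world has none). Each returns a list of dicts, best first, with "p" (0 to 1); they miss things now and then, are a little off and sometimes report something else, mostly with a low value. They report only what shows in the picture. A call takes as long as a camera call. They do not tell look-alikes from the thing itself.
- recognise(camera, label): "rect" ([left, top, right, bottom] in pixels, round what is visible of it).
- place_of(camera, label): "point" ([column, row] in pixels: a listed point, or the origin of a listed thing).
The state is a dict: "clock": time; "qpos": joint angles; "joint_velocities": joint speeds; "joint_torque": joint torques, N m; "tcp_pos": TCP position; "eef_rot": TCP orientation; "contact_force": force on the tool from outside, world axes, zero at the start; "wrist_torque": the same for the moment, N m; "width": finger opening in m.
Only numpy, scipy, OpenCV 4.12 (cv2) and the standard library are available. Lean on these libraries where they do the work, as an engineer would, in place of code of your own. Each camera call takes 0.05 s, during which the arm holds its last target.

## Working session

There is one attempt and no reset: what is moved stays moved. The work goes in short steps, Python scripts to look and compute and a tool call to move; the robot and the scene stay as the last step left them, time stands still between calls to the robot, and variables do not carry over. Pictures are saved under pics/ and viewed, and the job is handed in when it is done.

Besides the shell and the picture viewer there is one more tool, called after "Emit:" as name([rows], argument=value, ...), one row to a line, values as JSON. jog_arm: Moves the arm, as the interface text tells. Its arguments: {"type":"object","properties":{"increments":{"type":"array"}},"required":["increments"]}

```bash
ls; mkdir -p pics; cat > h.py <<'E'
import numpy as np, cv2
from workcell import *
def cm(n):
    m=camera_model(n); return np.array(m["intrinsics"],float),np.array(m["rvec"],float),np.array(m["tvec"],float)
def ray(n,uv,z):
    K,r,t=cm(n); R=cv2.Rodrigues(r)[0]; d=R.T@np.linalg.solve(K,[uv[0],uv[1],1.]); c=-R.T@t.ravel()
    return c+d*(z-c[2])/d[2]
def proj(n,P):
    K,r,t=cm(n); return cv2.projectPoints(np.array(P,float).reshape(-1,1,3),r,t,K,None)[0].reshape(-1,2)
def st():
    o=get_obs(); print({k:np.round(o[k],4).tolist() for k in ("clock","tcp_pos","eef_rot","contact_force","width","qpos")}); return o
E
python3 - <<'E'
from h import *
st(); print(nose_length)
for n in("scene","top"):
    cv2.imwrite(f"pics/{n}0.png",snapshot(n)); K,r,t=cm(n); R=cv2.Rodrigues(r)[0]; print(n,K.tolist(),(-R.T@t.ravel()).tolist())
    for l in("module_a","dock","nest_0","cover","tray","disk","bottle","screwdriver"):
        print(n,l,[(np.round(d["point"]).tolist(),round(d["p"],2)) for d in place_of(n,l)])
E
```

```text
pics
{'clock': 0.0, 'tcp_pos': [0.2625, -0.5667, 0.2509], 'eef_rot': [-3.14, 0.0001, 0.4337], 'contact_force': [0.5368, 0.3841, -0.7364], 'width': 0.0917, 'qpos': [1.0344, 0.4352, 0.025, 1.5741, -0.0116, 1.134, -0.0751]}
0.025
scene [[394.32401498338953, 0.0, 316.72086194998667], [0.0, 394.32401498338953, 198.32813377021515], [0.0, 0.0, 1.0]] [1.0623195629217563, 0.43368396271163134, 0.803432509431199]
scene module_a [([238.0, 132.0], 0.98), ([255.0, 162.0], 0.84), ([310.0, 147.0], 0.82), ([185.0, 152.0], 0.77), ([216.0, 200.0], 0.38)]
scene dock [([368.0, 222.0], 0.85)]
scene nest_0 [([371.0, 217.0], 0.83), ([341.0, 203.0], 0.76), ([396.0, 234.0], 0.73)]
scene cover [([371.0, 212.0], 0.79)]
scene tray [([497.0, 276.0], 0.95)]
scene disk [([333.0, 306.0], 0.84)]
scene bottle [([261.0, 246.0], 0.8)]
scene screwdriver [([218.0, 202.0], 0.94)]
top [[425.927963044313, 0.0, 309.9297221590572], [0.0, 425.927963044313, 202.0287550760099], [0.0, 0.0, 1.0]] [0.48265157658575286, -0.007797101043505026, 1.3284298791101408]
top module_a [([390.0, 216.0], 0.79), ([367.0, 262.0], 0.7), ([438.0, 231.0], 0.67), ([443.0, 179.0], 0.67)]
top dock [([268.0, 229.0], 0.93)]
top nest_0 [([270.0, 230.0], 0.94), ([293.0, 226.0], 0.91), ([244.0, 234.0], 0.68)]
top cover [([267.0, 229.0], 0.74)]
top tray [([172.0, 254.0], 0.83), ([267.0, 231.0], 0.37)]
top disk [([242.0, 159.0], 0.64)]
top bottle [([318.0, 155.0], 0.62)]
top screwdriver [([375.0, 163.0], 0.64)]
```

View pics/scene0.png

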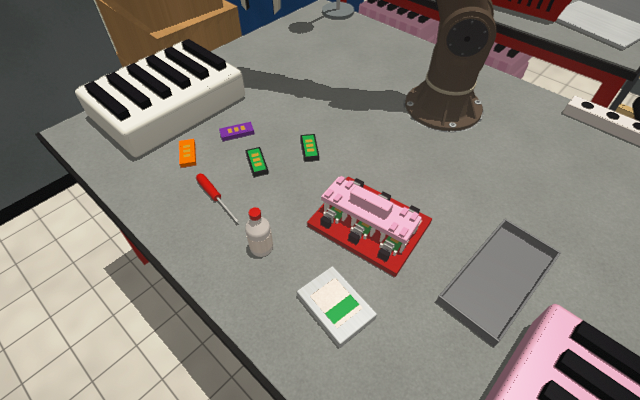

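View pics/top0.png

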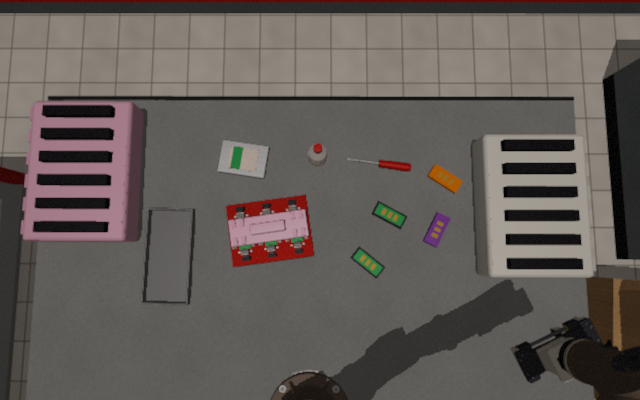

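```bash
cat >> h.py <<'E'
def hsv(im): return cv2.cvtColor(im,cv2.COLOR_BGR2HSV)
def comps(mask,amin=30):
    n,l,s,c=cv2.connectedComponentsWithStats(mask.astype(np.uint8),connectivity=8)
    return [(l==i) for i in range(1,n) if s[i,4]>=amin]
def worldpts(n,m,z):
    v,u=np.nonzero(m); return np.array([ray(n,(a,b),z)[:2] for a,b in zip(u,v)])
def rect(P):
    (c,wh,a)=cv2.minAreaRect((P*1000).astype(np.float32)); 
    if wh[0]<wh[1]: wh=wh[::-1]; a+=90
    a=(a+90)%180-90
    return np.round(c,1),np.round(wh,1),round(a,1)
def axis(P):
    c=P.mean(0); w,V=np.linalg.eigh(np.cov((P-c).T)); d=V[:,1]; return np.round(c*1000,1),round(((np.degrees(np.arctan2(d[1],d[0]))+90)%180-90),1),np.round(np.sqrt(12*w)*1000)
E
python3 - <<'E'
from h import *
for n in("top","scene"):
    im=cv2.imread(f"pics/{n}0.png"); H=hsv(im).astype(int); h,s,v=H[...,0],H[...,1],H[...,2]
    for m in comps((h>45)&(h<80)&(s>120)&(v>50),25):
        P=worldpts(n,m,.016); print(n,"green",m.sum(),rect(P),axis(P))
    for m in comps(((h<6)|(h>174))&(s>180)&(v>80),300):
        P=worldpts(n,m,.02); print(n,"red",m.sum(),rect(P))
    for m in comps((h>160)&(h<178)&(s>30)&(s<150)&(v>120),300):
        P=worldpts(n,m,.077); print(n,"pink",m.sum(),rect(P),axis(P))
for n,b in(("top",(215,185,450,280)),("top",(130,195,320,315)),("scene",(220,110,440,280))):
    im=cv2.imread(f"pics/{n}0.png")[b[1]:b[3],b[0]:b[2]]; k=min(800/im.shape[1],600/im.shape[0]); cv2.imwrite(f"pics/z_{n}{b[0]}.png",cv2.resize(im,None,fx=k,fy=k,interpolation=cv2.INTER_CUBIC)); print(b,k)
E
```

```text
top green 178 (array([775.6, 229.4]), array([67.2, 26.1]), -8.7) (array([775.5, 229.5]), np.float64(-8.6), array([27., 68.]))
top green 252 (array([ 596.2, -246.7]), array([91.9, 36.5]), 61.8) (array([ 596.2, -247. ]), np.float64(61.6), array([ 40., 102.]))
top green 31 (array([519.4,  38.8]), array([29.1,  9.1]), -81.8) (array([519.2,  38.4]), np.float64(-80.2), array([10., 32.]))
top green 29 (array([507.4, 117.3]), array([30.8,  8.7]), -81.8) (array([507.6, 117.2]), np.float64(-84.5), array([ 9., 31.]))
top green 30 (array([496.1, 196.7]), array([31.4,  8. ]), -82.8) (array([496.2, 197.5]), np.float64(-81.4), array([ 9., 34.]))
top green 220 (array([ 450.2, -178.3]), array([90.5, 35.7]), 51.0) (array([ 449.8, -178.8]), np.float64(51.3), array([ 40., 104.]))
top red 1236 (array([1297.4,  -28.6]), array([2090.2,    3.5]), 90.0)Traceback (most recent call last):
  File "<stdin>", line 7, in <module>
  File "h.py", line 17, in worldpts
    v,u=np.nonzero(m); return np.array([ray(n,(a,b),z)[:2] for a,b in zip(u,v)])
                                        ~~~^^^^^^^^^^^
  File "h.py", line 6, in ray
    K,r,t=cm(n); R=cv2.Rodrigues(r)[0]; d=R.T@np.linalg.solve(K,[uv[0],uv[1],1.]); c=-R.T@t.ravel()
          ~~^^^
  File "h.py", line 4, in cm
    m=camera_model(n); return np.array(m["intrinsics"],float),np.array(m["rvec"],float),np.array(m["tvec"],float)
ValueError: time passes only in moves, steps and waits
```

```bash
ls pics
```

```text
scene0.png
top0.png
```

```bash
python3 - <<'E'
s=open('h.py').read()
s=s.replace('''def cm(n):
    m=camera_model(n); return''','''import os,pickle
_C={}
def cm(n):
    if n not in _C:
        f=f"cam_{n}.pkl"
        if not os.path.exists(f): pickle.dump(camera_model(n),open(f,"wb"))
        _C[n]=_cm(pickle.load(open(f,"rb")))
    return _C[n]
def _cm(m): return''')
open('h.py','w').write(s)
E
python3 - <<'E'
from h import *
for n in("top","scene"):
    im=cv2.imread(f"pics/{n}0.png"); H=hsv(im).astype(int); h,s,v=H[...,0],H[...,1],H[...,2]
    for m in comps((h>45)&(h<80)&(s>120)&(v>50),25):
        P=worldpts(n,m,.016)
        if m.sum()>150: print(n,"green",m.sum(),rect(P),axis(P))
    b=(200,150,450,290)
    k=np.zeros(h.shape,bool);k[b[1]:b[3],b[0]:b[2]]=1
    for m in comps(k&((h<6)|(h>174))&(s>180)&(v>60),200):
        P=worldpts(n,m,.02); print(n,"red",m.sum(),rect(P))
    M=k&((h<8)|(h>172))&(s>180)&(v>60)
    P=worldpts(n,cv2.morphologyEx(M.astype(np.uint8),cv2.MORPH_OPEN,np.ones((2,2))),.02);print(n,"allred",rect(P))
    for m in comps(k&(h>160)&(h<179)&(s>30)&(s<150)&(v>120),100):
        P=worldpts(n,m,.077); print(n,"pink",m.sum(),rect(P),axis(P))
for n,b in(("top",(215,185,450,280)),("top",(130,195,320,315)),("scene",(220,110,440,280))):
    im=cv2.imread(f"pics/{n}0.png")[b[1]:b[3],b[0]:b[2]]; k=min(800/im.shape[1],600/im.shape[0]); cv2.imwrite(f"pics/z_{n}{b[0]}.png",cv2.resize(im,None,fx=k,fy=k,interpolation=cv2.INTER_CUBIC)); print(b,k)
E
```

```text
top green 178 (array([775.6, 229.4]), array([67.2, 26.1]), -8.7) (array([775.5, 229.5]), np.float64(-8.6), array([27., 68.]))
top green 252 (array([ 596.2, -246.7]), array([91.9, 36.5]), 61.8) (array([ 596.2, -247. ]), np.float64(61.6), array([ 40., 102.]))
top green 220 (array([ 450.2, -178.3]), array([90.5, 35.7]), 51.0) (array([ 449.8, -178.8]), np.float64(51.3), array([ 40., 104.]))
top red 225 (array([ 750.1, -265.4]), array([98. , 23.3]), 82.3)
top red 1802 (array([546.8, 122.2]), array([247.5, 187.6]), -82.1)
top allred (array([632.8, -18.2]), array([626.4, 268.9]), -56.9)
top pink 2142 (array([551.7, 121.2]), array([230.6,  81.6]), -81.5) (array([551.8, 121.5]), np.float64(-81.7), array([ 81., 231.]))
scene green 201 (array([ 448.2, -178.5]), array([93.3, 36.1]), 51.4) (array([ 449. , -177.7]), np.float64(51.5), array([ 40., 103.]))
scene green 222 (array([ 594.6, -247.4]), array([92.8, 36.3]), 62.2) (array([ 595.3, -246.7]), np.float64(62.0), array([ 40., 101.]))
scene green 425 (array([767.8, 225.1]), array([69.8, 28.6]), -8.5) (array([768.4, 225.1]), np.float64(-8.7), array([29., 70.]))
scene red 227 (array([ 753.2, -259.7]), array([107.8,  23.8]), 82.2)
scene red 1596 (array([547.5, 124.9]), array([248.2, 188.2]), -82.0)
scene allred (array([602.3, -31.1]), array([612.3, 229.5]), -71.1)
scene pink 2967 (array([553.3, 122.9]), array([232.2,  95.9]), -81.6) (array([555.2, 128.6]), np.float64(-81.8), array([ 92., 231.]))
(215, 185, 450, 280) 3.404255319148936
(130, 195, 320, 315) 4.2105263157894735
(220, 110, 440, 280) 3.5294117647058822
```

View pics/z_top130.png

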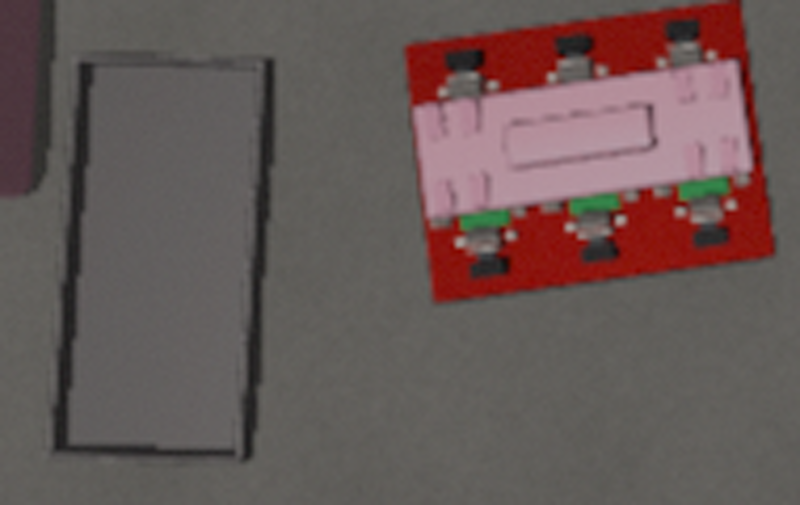

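View pics/z_scene220.png

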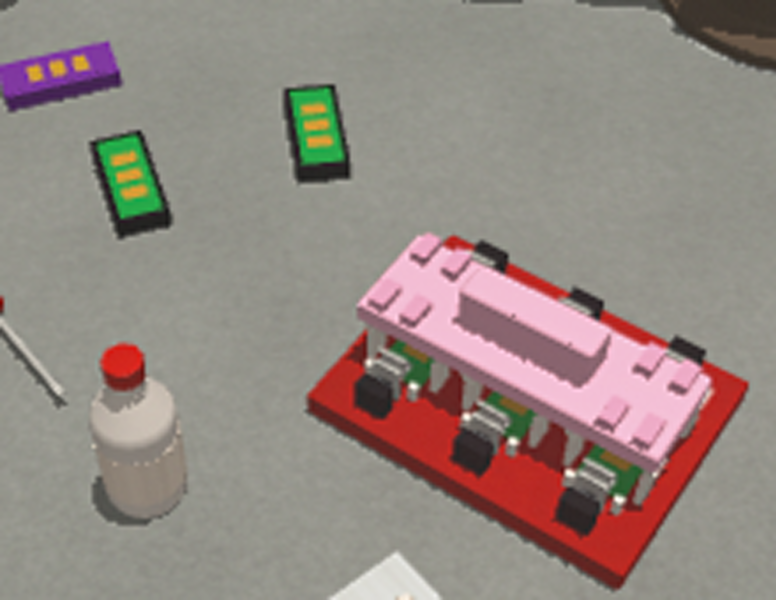

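```bash
python3 - <<'E'
from h import *
c=[(80,57),(272,60),(248,458),(54,452)]
P=[ray("top",(130+a/4.2105,195+b/4.2105),.03)[:2] for a,b in c]; print(np.round(P,3), np.mean(P,0), rect(np.array(P)))
P2=[ray("scene",p,.03)[:2] for p in((507,221),(559,254),(492,344),(436,300))]; print(np.round(P2,3),np.mean(P2,0),rect(np.array(P2)))
st()
E
```

```text
[[0.612 0.492]
 [0.61  0.351]
 [0.326 0.359]
 [0.33  0.497]] [0.4692213  0.42479771] (array([469.7, 425.3]), array([284. , 140.1]), -1.5)
[[0.327 0.375]
 [0.334 0.504]
 [0.628 0.491]
 [0.623 0.361]] [0.47802649 0.43276706] (array([478. , 432.8]), array([296.6, 129.8]), -2.6)
{'clock': 0.9, 'tcp_pos': [0.2627, -0.5671, 0.2517], 'eef_rot': [3.1416, 0.0, 0.4337], 'contact_force': [1.3124, 0.0889, 0.6118], 'width': 0.0917, 'qpos': [1.0344, 0.4345, 0.025, 1.5732, -0.0116, 1.134, -0.0751]}
```

```bash
cat > plan.py <<'E'
# usage: plan.py x y z yaw_deg [fingers] [step_cm] : suggests rows in tool axes from the present pose
import sys,math
from h import *
a=[float(v) for v in sys.argv[1:]]
o=get_obs(); p=np.array(o["tcp_pos"]); yaw=o["eef_rot"][2]
T=np.array(a[:3]); f=a[4] if len(a)>4 else 1; step=a[5] if len(a)>5 else 3.8
dy=(a[3]-math.degrees(yaw)+180)%360-180
print("t",round(o["clock"],2),"pos",np.round(p,4),"yaw",round(math.degrees(yaw),2),"F",np.round(o["contact_force"],1),"w",round(o["width"],4),"q7",round(o["qpos"][6],2))
n=max(1,math.ceil(np.linalg.norm(T-p)*100/step-.05),math.ceil(abs(dy)/7))
d=(T-p)*100/n; out=[]
for i in range(n):
    y=yaw+math.radians(dy*i/n)
    out.append([round(d[0]*math.cos(y)+d[1]*math.sin(y),2),round(d[0]*math.sin(y)-d[1]*math.cos(y),2),round(-d[2],2),round(-dy/n,1),f])
for i in range(0,n,8): print(out[i:i+8])
E
python3 plan.py 0.552 0.122 0.22 98.2
```

```text
t 0.9 pos [ 0.2627 -0.5671  0.2517] yaw 24.85 F [1.3 0.1 0.6] w 0.0917 q7 -0.08
[[np.float64(2.76), np.float64(-2.52), np.float64(0.16), -3.7, 1], [np.float64(2.92), np.float64(-2.34), np.float64(0.16), -3.7, 1], [np.float64(3.06), np.float64(-2.15), np.float64(0.16), -3.7, 1], [np.float64(3.19), np.float64(-1.95), np.float64(0.16), -3.7, 1], [np.float64(3.31), np.float64(-1.74), np.float64(0.16), -3.7, 1], [np.float64(3.41), np.float64(-1.52), np.float64(0.16), -3.7, 1], [np.float64(3.5), np.float64(-1.3), np.float64(0.16), -3.7, 1], [np.float64(3.58), np.float64(-1.07), np.float64(0.16), -3.7, 1]]
[[np.float64(3.64), np.float64(-0.84), np.float64(0.16), -3.7, 1], [np.float64(3.69), np.float64(-0.61), np.float64(0.16), -3.7, 1], [np.float64(3.72), np.float64(-0.37), np.float64(0.16), -3.7, 1], [np.float64(3.73), np.float64(-0.13), np.float64(0.16), -3.7, 1], [np.float64(3.74), np.float64(0.11), np.float64(0.16), -3.7, 1], [np.float64(3.72), np.float64(0.35), np.float64(0.16), -3.7, 1], [np.float64(3.69), np.float64(0.58), np.float64(0.16), -3.7, 1], [np.float64(3.65), np.float64(0.82), np.float64(0.16), -3.7, 1]]
[[np.float64(3.59), np.float64(1.05), np.float64(0.16), -3.7, 1], [np.float64(3.51), np.float64(1.28), np.float64(0.16), -3.7, 1], [np.float64(3.42), np.float64(1.5), np.float64(0.16), -3.7, 1], [np.float64(3.32), np.float64(1.71), np.float64(0.16), -3.7, 1]]
```

Emit:
jog_arm([
  [2.8,-2.5,0.2,-4,1],
  [2.9,-2.3,0.2,-4,1],
  [3.1,-2.1,0.2,-4,1],
  [3.2,-1.9,0.2,-4,1],
  [3.3,-1.7,0.2,-4,1],
  [3.4,-1.5,0.2,-4,1],
  [3.5,-1.3,0.2,-4,1],
  [3.6,-1.1,0.2,-4,1],
])

```text
clock: 1.57
tcp_pos: [0.372, -0.2887, 0.2339]
eef_rot: [3.138, 0.008, 1.0]
contact_force: [1.2, 0.4, -0.2]
width: 0.0921
```

```bash
sed -i 's/out.append(\[/out.append([float(v) for v in [/; s/,f\])$/,f]])/' plan.py; python3 plan.py 0.552 0.122 0.2 98.2
```

```text
t 1.57 pos [ 0.372  -0.2887  0.2339] yaw 57.28 F [ 1.2  0.4 -0.2] w 0.0921 q7 -0.1
[[3.69, -0.59, 0.28, -3.4, 1.0], [3.72, -0.37, 0.28, -3.4, 1.0], [3.73, -0.15, 0.28, -3.4, 1.0], [3.74, 0.08, 0.28, -3.4, 1.0], [3.73, 0.3, 0.28, -3.4, 1.0], [3.7, 0.52, 0.28, -3.4, 1.0], [3.66, 0.74, 0.28, -3.4, 1.0], [3.61, 0.96, 0.28, -3.4, 1.0]]
[[3.55, 1.17, 0.28, -3.4, 1.0], [3.47, 1.38, 0.28, -3.4, 1.0], [3.39, 1.58, 0.28, -3.4, 1.0], [3.29, 1.78, 0.28, -3.4, 1.0]]
```

Emit:
jog_arm([
  [3.7,-0.6,0.3,-3.5,1],
  [3.7,-0.4,0.3,-3.5,1],
  [3.7,-0.1,0.3,-3.5,1],
  [3.7,0.1,0.3,-3.5,1],
  [3.7,0.3,0.3,-3.5,1],
  [3.7,0.5,0.3,-3.5,1],
  [3.7,0.7,0.3,-3.5,1],
  [3.6,1.0,0.3,-3.5,1],
])

```text
clock: 2.23
tcp_pos: [0.4907, -0.0003, 0.2093]
eef_rot: [3.135, 0.012, 1.512]
contact_force: [0.1, 0.7, -0.8]
width: 0.0919
```

```bash
python3 plan.py 0.552 0.122 0.15 98.2
```

```text
t 2.23 pos [ 4.907e-01 -3.000e-04  2.093e-01] yaw 86.6 F [ 0.1  0.7 -0.8] w 0.0919 q7 -0.36
[[3.14, 1.35, 1.48, -2.9, 1.0], [3.07, 1.51, 1.48, -2.9, 1.0], [2.99, 1.66, 1.48, -2.9, 1.0], [2.9, 1.81, 1.48, -2.9, 1.0]]
```

Emit:
jog_arm([
  [3.1,1.4,1.5,-3,1],
  [3.1,1.5,1.5,-3,1],
  [3.0,1.7,1.5,-3,1],
  [2.9,1.8,1.4,-3,1],
  [0,0,0,0,1],
])

```text
clock: 2.65
tcp_pos: [0.5573, 0.1372, 0.1485]
eef_rot: [3.13, 0.009, 1.742]
contact_force: [-0.8, -0.3, -0.2]
width: 0.092
```

```bash
python3 plan.py 0.552 0.122 0.108 98.2
```

```text
t 2.65 pos [0.5573 0.1372 0.1485] yaw 99.8 F [-0.8 -0.3 -0.2] w 0.092 q7 -0.46
[[-0.7, -0.39, 2.03, 0.8, 1.0], [-0.71, -0.38, 2.03, 0.8, 1.0]]
```

Emit:
jog_arm([
  [-0.7,-0.4,2.0,0.8,1],
  [-0.7,-0.4,1.8,0.8,1],
  [0,0,0,0,1],
  [0,0,0,0,1],
])

```text
clock: 2.98
tcp_pos: [0.5532, 0.1268, 0.1087]
eef_rot: [3.129, 0.006, 1.72]
contact_force: [-0.5, 0.1, 1.1]
width: 0.0915
```

```bash
python3 plan.py 0.552 0.122 0.108 98.2
```

```text
t 2.98 pos [0.5532 0.1268 0.1087] yaw 98.55 F [-0.5  0.1  1.1] w 0.0915 q7 -0.49
[[-0.45, -0.19, 0.07, 0.3, 1.0]]
```

Emit:
jog_arm([
  [-0.4,-0.1,0.1,0,-1],
  [0,0,0,0,-1],
  [0,0,0,0,-1],
  [0,0,0,0,-1],
  [0,0,0,0,-1],
  [0,0,0,0,-1],
])

```text
clock: 3.48
tcp_pos: [0.5552, 0.1225, 0.1121]
eef_rot: [3.123, 0.005, 1.719]
contact_force: [-0.4, 0.2, -0.9]
width: 0.0564
```

```bash
python3 plan.py 0.54 0.17 0.24 98.2 -1; python3 -c "
from h import *
st()"
```

```text
t 3.48 pos [0.5552 0.1225 0.1121] yaw 98.5 F [-0.4  0.2 -0.9] w 0.0564 q7 -0.48
[[1.23, -0.2, -3.2, 0.1, -1.0], [1.23, -0.2, -3.2, 0.1, -1.0], [1.23, -0.2, -3.2, 0.1, -1.0], [1.23, -0.2, -3.2, 0.1, -1.0]]
{'clock': 3.4833, 'tcp_pos': [0.5552, 0.1225, 0.1121], 'eef_rot': [3.1231, 0.0053, 1.7191], 'contact_force': [-0.4409, 0.1705, -0.8648], 'width': 0.0564, 'qpos': [0.0297, 0.5403, -0.4834, 1.8517, 0.3482, 0.8154, -0.4846]}
```

Emit:
jog_arm([
  [0,0,0.3,0,-1],
  [0,0,0,0,-1],
  [0,0,0,0,-1],
  [0,0,0,0,-1],
])

```text
clock: 3.82
tcp_pos: [0.5551, 0.1226, 0.1094]
eef_rot: [3.123, 0.005, 1.719]
contact_force: [-1.2, 0.1, 4.9]
width: 0.0299
```

```bash
python3 -c "
from h import *
st()"
```

```text
{'clock': 3.8167, 'tcp_pos': [0.5551, 0.1226, 0.1094], 'eef_rot': [3.1229, 0.0054, 1.7193], 'contact_force': [-1.2225, 0.1353, 4.8614], 'width': 0.0299, 'qpos': [0.0278, 0.5436, -0.4814, 1.8543, 0.351, 0.8095, -0.4872]}
```

```bash
python3 - <<'E'
from h import *
for z in(0,.06,.1,.15): print(z,[np.round(ray("top",p,z),3).tolist() for p in((145,110),(131,238),(137,240),(122,240))])
for z in(0,.06,.1): print(z,[np.round(ray("scene",p,z),3).tolist() for p in((487,400),(555,306),(485,398),(545,330))])
E
python3 plan.py 0.535 0.19 0.25 98.5 -1
```

```text
0 [[0.934, 0.531, 0.0], [0.522, 0.555, 0.0], [0.516, 0.536, 0.0], [0.516, 0.583, 0.0]]
0.06 [[0.914, 0.506, 0.06], [0.521, 0.53, 0.06], [0.515, 0.511, 0.06], [0.515, 0.556, 0.06]]
0.1 [[0.9, 0.49, 0.1], [0.519, 0.513, 0.1], [0.514, 0.495, 0.1], [0.514, 0.538, 0.1]]
0.15 [[0.883, 0.47, 0.15], [0.518, 0.491, 0.15], [0.512, 0.475, 0.15], [0.512, 0.516, 0.15]]
0 [[0.713, 0.536, 0.0], [0.443, 0.553, 0.0], [0.713, 0.531, 0.0], [0.509, 0.559, 0.0]]
0.06 [[0.739, 0.528, 0.06], [0.489, 0.544, 0.06], [0.739, 0.524, 0.06], [0.551, 0.55, 0.06]]
0.1 [[0.757, 0.523, 0.1], [0.52, 0.538, 0.1], [0.756, 0.519, 0.1], [0.578, 0.544, 0.1]]
t 3.82 pos [0.5551 0.1226 0.1094] yaw 98.51 F [-1.2  0.1  4.9] w 0.0299 q7 -0.49
[[1.39, -0.2, -2.81, 0.0, -1.0], [1.39, -0.2, -2.81, 0.0, -1.0], [1.39, -0.2, -2.81, 0.0, -1.0], [1.39, -0.2, -2.81, 0.0, -1.0], [1.39, -0.2, -2.81, 0.0, -1.0]]
```

```bash
python3 - <<'E'
import cv2
im=cv2.imread("pics/scene0.png")[200:400,400:640]; cv2.imwrite("pics/z3.png",cv2.resize(im,None,fx=3,fy=3))
E
```

```text
(no output)
```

View pics/z3.png

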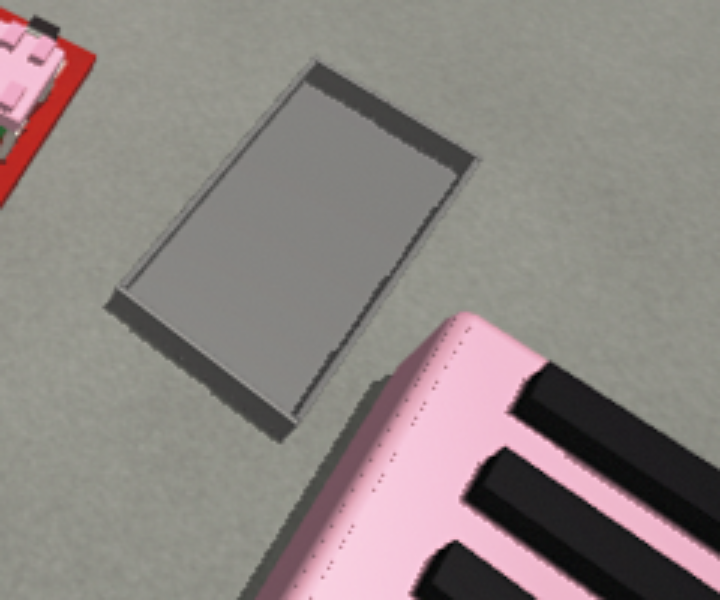

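```bash
python3 - <<'E'
from h import *
P2=[ray("scene",p,.03)[:2] for p in((505,220),(560,252.7),(498.3,340),(440,296.7))]; print(np.round(P2,3),np.mean(P2,0),rect(np.array(P2)))
E
```

```text
[[0.327 0.37 ]
 [0.329 0.505]
 [0.612 0.496]
 [0.611 0.363]] [0.46990682 0.43343829] (array([470. , 433.9]), array([285.1, 134.9]), -1.3)
```

Emit:
jog_arm([
  [0,0,-1.5,0,-1],
  [0,0,-2.5,0,-1],
  [0,0,-3,0,-1],
  [1.0,0,-3,0,-1],
  [1.5,0,-3,0,-1],
  [1.5,0,-1,0,-1],
])

```text
clock: 4.32
tcp_pos: [0.5439, 0.1585, 0.2491]
eef_rot: [3.135, 0.008, 1.715]
contact_force: [0.4, 0.5, -0.9]
width: 0.0301
```

```bash
python3 plan.py 0.472 0.415 0.2 178 -1; python3 - <<'E'
from h import *
cv2.imwrite("pics/s1.png",snapshot("scene"))
E
```

```text
t 4.32 pos [0.5439 0.1585 0.2491] yaw 98.24 F [ 0.4  0.5 -0.9] w 0.0301 q7 -0.46
[[2.2, -0.29, 0.41, -6.6, -1.0], [2.22, -0.03, 0.41, -6.6, -1.0], [2.21, 0.23, 0.41, -6.6, -1.0], [2.17, 0.48, 0.41, -6.6, -1.0], [2.1, 0.73, 0.41, -6.6, -1.0], [2.0, 0.97, 0.41, -6.6, -1.0], [1.87, 1.19, 0.41, -6.6, -1.0], [1.72, 1.4, 0.41, -6.6, -1.0]]
[[1.55, 1.59, 0.41, -6.6, -1.0], [1.35, 1.76, 0.41, -6.6, -1.0], [1.14, 1.9, 0.41, -6.6, -1.0], [0.91, 2.02, 0.41, -6.6, -1.0]]
```

View pics/s1.png

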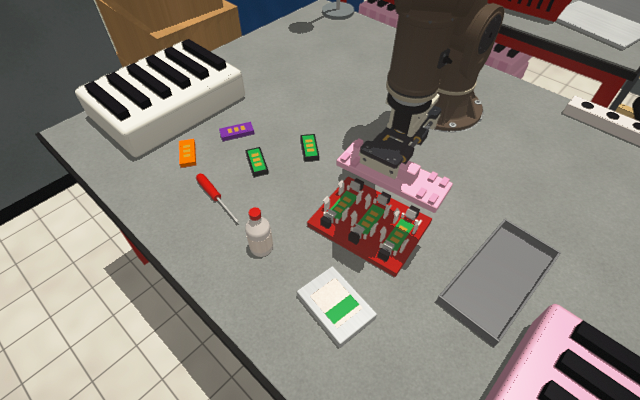

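Emit:
jog_arm([
  [2.2,-0.3,0.4,-6.7,-1],
  [2.2,0,0.4,-6.7,-1],
  [2.2,0.2,0.4,-6.7,-1],
  [2.2,0.5,0.4,-6.7,-1],
  [2.1,0.7,0.4,-6.7,-1],
  [2.0,1.0,0.4,-6.7,-1],
  [1.9,1.2,0.4,-6.7,-1],
  [1.7,1.4,0.4,-6.7,-1],
])

```text
clock: 5.03
tcp_pos: [0.4932, 0.3329, 0.2127]
eef_rot: [-3.138, 0.014, 2.685]
contact_force: [-0.0, -1.0, -1.5]
width: 0.0302
```

```bash
python3 plan.py 0.472 0.417 0.16 178 -1
```

```text
t 5.03 pos [0.4932 0.3329 0.2127] yaw 153.85 F [-0.  -1.  -1.5] w 0.0302 q7 0.06
[[1.4, 1.65, 1.32, -6.0, -1.0], [1.22, 1.79, 1.32, -6.0, -1.0], [1.03, 1.91, 1.32, -6.0, -1.0], [0.82, 2.01, 1.32, -6.0, -1.0]]
```

Emit:
jog_arm([
  [1.4,1.6,1.3,-6,-1],
  [1.2,1.8,1.3,-6,-1],
  [1.0,1.9,1.3,-6,-1],
  [0.6,1.8,1.3,-5,-1],
  [0,0,0.5,0,-1],
])

```text
clock: 5.45
tcp_pos: [0.4698, 0.4199, 0.1486]
eef_rot: [-3.134, 0.008, 3.121]
contact_force: [-1.6, 0.4, -1.9]
width: 0.0302
```

```bash
python3 plan.py 0.472 0.418 0.08 178 -1
```

```text
t 5.45 pos [0.4698 0.4199 0.1486] yaw 178.79 F [-1.6  0.4 -1.9] w 0.0302 q7 0.26
[[-0.11, -0.09, 3.43, 0.4, -1.0], [-0.11, -0.09, 3.43, 0.4, -1.0]]
```

Emit:
jog_arm([
  [0,-0.1,3,0,-1],
  [0,0,3,0,-1],
  [0,0,1.5,0,-1],
  [0,0,1.0,0,-1],
  [0,0,0.5,0,-1],
  [0,0,0.3,0,-1],
])

```text
clock: 5.95
tcp_pos: [0.4699, 0.4172, 0.0522]
eef_rot: [-3.132, 0.007, 3.118]
contact_force: [-8.6, -11.6, 46.0]
width: 0.0298
```

```bash
python3 plan.py 0.472 0.418 0.055 178 -1;  python3 - <<'E'
from h import *
cv2.imwrite("pics/s2.png",snapshot("scene")[180:400,380:640])
E
```

```text
t 5.95 pos [0.4699 0.4172 0.0522] yaw 178.65 F [ -8.6 -11.6  46. ] w 0.0298 q7 0.18
[[-0.21, 0.09, -0.28, 0.6, -1.0]]
```

View pics/s2.png

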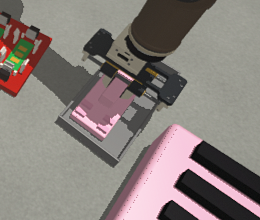

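Emit:
jog_arm([
  [0,0,-0.2,0,0],
  [0,0,0,0,0],
  [0,0,0,0,0],
  [0,0,-1.5,0,0],
  [0,0,-3,0,1],
  [0,0,-4,0,1],
  [0,0,-4,0,1],
  [0,0,-3,0,1],
])

```text
clock: 6.67
tcp_pos: [0.4679, 0.414, 0.2129]
eef_rot: [-3.124, -0.0, 3.115]
contact_force: [0.4, -0.0, 0.3]
width: 0.0678
```

```bash
python3 - <<'E'
from h import *
st()
cv2.imwrite("pics/s3.png",snapshot("scene"))
E
```

```text
{'clock': 6.6667, 'tcp_pos': [0.4679, 0.414, 0.2129], 'eef_rot': [-3.1245, -0.0004, 3.1148], 'contact_force': [0.4257, -0.0133, 0.2554], 'width': 0.0678, 'qpos': [-0.2763, 0.6224, -0.8588, 1.5611, 0.5009, 1.205, 0.3116]}
```

View pics/s3.png

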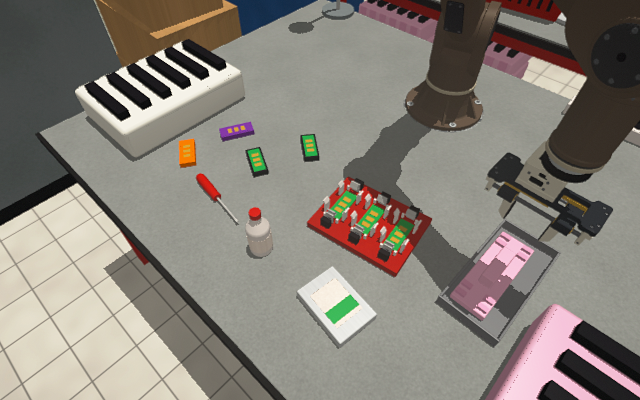

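```bash
python3 plan.py 0.478 -0.143 0.15 51.3 1; python3 - <<'E'
from h import *
for n in("top","scene"):
    im=cv2.imread(f"pics/{n}0.png"); H=hsv(im).astype(int); h,s,v=H[...,0],H[...,1],H[...,2]
    for m in comps((h>125)&(h<150)&(s>100)&(v>50),60): print(n,"purple",rect(worldpts(n,m,.016)))
    for m in comps((h>8)&(h<20)&(s>180)&(v>120),100):
        P=worldpts(n,m,.016); print(n,"orange",rect(P)) 
print(ray("scene",(259,250),0),ray("top",(318,158),.05))
E
```

```text
t 6.72 pos [0.4689 0.4165 0.2191] yaw 178.46 F [0.5 2.  3.5] w 0.072 q7 0.31
[[-0.13, -2.94, 0.36, 6.7, 1.0], [-0.47, -2.91, 0.36, 6.7, 1.0], [-0.8, -2.83, 0.36, 6.7, 1.0], [-1.13, -2.72, 0.36, 6.7, 1.0], [-1.44, -2.57, 0.36, 6.7, 1.0], [-1.73, -2.38, 0.36, 6.7, 1.0], [-1.99, -2.17, 0.36, 6.7, 1.0], [-2.23, -1.92, 0.36, 6.7, 1.0]]
[[-2.44, -1.65, 0.36, 6.7, 1.0], [-2.62, -1.35, 0.36, 6.7, 1.0], [-2.76, -1.04, 0.36, 6.7, 1.0], [-2.86, -0.71, 0.36, 6.7, 1.0], [-2.92, -0.37, 0.36, 6.7, 1.0], [-2.95, -0.03, 0.36, 6.7, 1.0], [-2.93, 0.32, 0.36, 6.7, 1.0], [-2.87, 0.66, 0.36, 6.7, 1.0]]
[[-2.78, 0.99, 0.36, 6.7, 1.0], [-2.64, 1.3, 0.36, 6.7, 1.0], [-2.47, 1.6, 0.36, 6.7, 1.0]]
top purple (array([ 550.4, -390.8]), array([99. , 45.4]), -27.0)
top orange (array([ 710.3, -422.6]), array([99.6, 43.9]), 56.6)
scene purple (array([ 553.9, -384.9]), array([99.7, 58.2]), -27.0)
scene orange (array([ 712.4, -415.7]), array([113.9,  45.1]), 55.9)
[ 7.85470311e-01 -2.09371000e-02  1.11022302e-16] [ 0.7658794  -0.02664454  0.05      ]
```

Emit:
jog_arm([
  [-0.1,-2.9,0.3,6.9,1],
  [-0.5,-2.9,0.3,6.9,1],
  [-0.8,-2.8,0.3,6.9,1],
  [-1.1,-2.7,0.3,6.9,1],
  [-1.4,-2.6,0.3,6.9,1],
  [-1.7,-2.4,0.3,6.9,1],
  [-2.0,-2.2,0.3,6.9,1],
  [-2.2,-1.9,0.3,6.9,1],
])

```text
clock: 7.38
tcp_pos: [0.465, 0.1839, 0.2064]
eef_rot: [3.126, 0.003, 2.126]
contact_force: [-0.3, -1.1, 0.2]
width: 0.0915
```

```bash
python3 plan.py 0.478 -0.143 0.15 51.3 1
```

```text
t 7.38 pos [0.465  0.1839 0.2064] yaw 121.79 F [-0.3 -1.1  0.2] w 0.0915 q7 -0.2
[[-2.59, -1.46, 0.51, 6.4, 1.0], [-2.74, -1.17, 0.51, 6.4, 1.0], [-2.85, -0.85, 0.51, 6.4, 1.0], [-2.93, -0.53, 0.51, 6.4, 1.0], [-2.97, -0.2, 0.51, 6.4, 1.0], [-2.97, 0.13, 0.51, 6.4, 1.0], [-2.94, 0.46, 0.51, 6.4, 1.0], [-2.87, 0.79, 0.51, 6.4, 1.0]]
[[-2.76, 1.1, 0.51, 6.4, 1.0], [-2.62, 1.4, 0.51, 6.4, 1.0], [-2.45, 1.69, 0.51, 6.4, 1.0]]
```

Emit:
jog_arm([
  [-2.6,-1.5,0.5,6.6,1],
  [-2.7,-1.2,0.5,6.6,1],
  [-2.9,-0.9,0.5,6.6,1],
  [-2.9,-0.5,0.5,6.6,1],
  [-3.0,-0.2,0.5,6.6,1],
  [-3.0,0.1,0.5,6.6,1],
  [-2.9,0.5,0.5,6.6,1],
  [-2.9,0.8,0.5,6.6,1],
])

```text
clock: 8.05
tcp_pos: [0.466, -0.0647, 0.1701]
eef_rot: [3.122, -0.017, 1.158]
contact_force: [0.2, -0.1, 0.1]
width: 0.092
```

```bash
cat >> h.py <<'E'
def mods(n,z=.016,save=None):
    im=snapshot(n); H=hsv(im).astype(int); h,s,v=H[...,0],H[...,1],H[...,2]
    if save: cv2.imwrite(save,im)
    for m in comps((h>45)&(h<80)&(s>120)&(v>50),120):
        P=worldpts(n,m,z); print(n,m.sum(),rect(P),axis(P))
    return im
E
python3 -c "
from h import *
mods('scene',save='pics/s4.png');mods('top',save='pics/t4.png')"
python3 plan.py 0.478 -0.143 0.08 51.3 1
```

```text
scene 203 (array([ 448. , -178.6]), array([93. , 36.7]), 51.1) (array([ 448.6, -178.5]), np.float64(50.6), array([ 41., 101.]))
scene 223 (array([ 594.6, -247.4]), array([92.8, 36.3]), 62.2) (array([ 595.3, -246.6]), np.float64(62.1), array([ 40., 101.]))
scene 222 (array([552.1,  40.7]), array([90.6, 35.9]), 8.0) (array([546.1,  39.9]), np.float64(11.9), array([39., 93.]))
scene 260 (array([541.2, 120.5]), array([93.1, 35.8]), 7.8) (array([534.7, 120.5]), np.float64(13.1), array([39., 92.]))
scene 285 (array([529.5, 200.4]), array([91.5, 35.6]), 7.9) (array([523.1, 200.7]), np.float64(12.6), array([40., 90.]))
scene 425 (array([767.8, 225.1]), array([69.8, 28.6]), -8.5) (array([768.4, 225.1]), np.float64(-8.7), array([29., 70.]))
top 178 (array([775.6, 229.4]), array([67.2, 26.1]), -8.7) (array([775.5, 229.5]), np.float64(-8.6), array([27., 68.]))
top 252 (array([ 596.5, -247. ]), array([91.8, 35.7]), 61.6) (array([ 596.4, -247. ]), np.float64(61.5), array([ 40., 102.]))
top 192 (array([559. ,  43.4]), array([88.4, 32.9]), 7.1) (array([559. ,  43.3]), np.float64(7.7), array([ 37., 102.]))
top 188 (array([547.4, 123.2]), array([89.1, 32.1]), 7.5) (array([547.4, 123.4]), np.float64(7.8), array([ 36., 103.]))
top 196 (array([536.2, 201.9]), array([88.8, 33.6]), 8.3) (array([536.4, 202.1]), np.float64(8.0), array([ 37., 102.]))
t 8.15 pos [ 0.4651 -0.0687  0.1693] yaw 66.01 F [-0.4 -0.8 -0.4] w 0.0919 q7 -0.54
[[-1.57, 1.05, 2.23, 3.7, 1.0], [-1.5, 1.15, 2.23, 3.7, 1.0], [-1.42, 1.24, 2.23, 3.7, 1.0], [-1.34, 1.33, 2.23, 3.7, 1.0]]
```

Emit:
jog_arm([
  [-1.6,1.0,2.2,3.7,1],
  [-1.5,1.2,2.2,3.7,1],
  [-1.4,1.2,2.2,3.7,1],
  [-1.2,1.2,2.2,3.7,1],
  [0,0,0,0,1],
])

```text
clock: 8.57
tcp_pos: [0.4836, -0.1417, 0.0829]
eef_rot: [3.12, -0.026, 0.887]
contact_force: [-1.3, 0.0, 0.5]
width: 0.0924
```

```bash
python3 plan.py 0.477 -0.1435 0.028 51.3 1; python3 -c "
from h import *
st()"
```

```text
t 8.57 pos [ 0.4836 -0.1417  0.0829] yaw 50.82 F [-1.3  0.   0.5] w 0.0924 q7 -0.68
[[-0.28, -0.2, 2.75, -0.2, 1.0], [-0.28, -0.2, 2.75, -0.2, 1.0]]
{'clock': 8.5667, 'tcp_pos': [0.4836, -0.1417, 0.0829], 'eef_rot': [3.1198, -0.0256, 0.8871], 'contact_force': [-1.2976, 0.0022, 0.4803], 'width': 0.0924, 'qpos': [0.3915, 0.4632, -0.2671, 2.0535, 0.1863, 0.6155, -0.6817]}
```

Emit:
jog_arm([
  [-0.3,-0.2,2.5,0,1],
  [-0.2,-0.2,2.0,-0.3,1],
  [0,0,0.5,0,1],
  [0,0,0,0,1],
])

```text
clock: 8.9
tcp_pos: [0.4816, -0.1403, 0.0338]
eef_rot: [3.118, -0.029, 0.899]
contact_force: [-0.4, 0.3, 0.2]
width: 0.0918
```

```bash
python3 plan.py 0.477 -0.1435 0.028 51.3 1; python3 -c "
from h import *
cv2.imwrite('pics/s5.png',cv2.resize(snapshot('scene')[60:260,180:420],None,fx=3,fy=3))"
```

```text
t 8.9 pos [ 0.4816 -0.1403  0.0338] yaw 51.5 F [-0.4  0.3  0.2] w 0.0918 q7 -0.71
[[-0.54, -0.16, 0.58, 0.2, 1.0]]
```

View pics/s5.png

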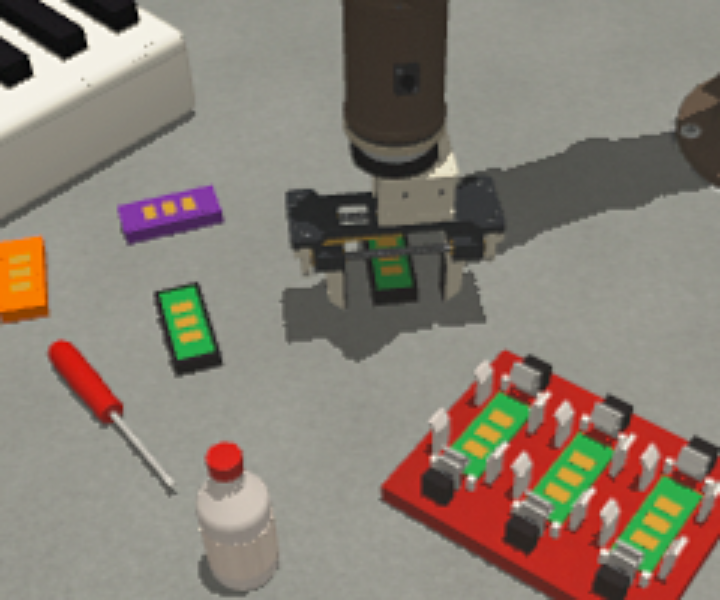

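Emit:
jog_arm([
  [-0.3,-0.1,0.4,0,-0.1],
  [-0.1,0,0.2,0,-0.1],
  [0,0,0,0,-0.1],
  [0,0,0,0,-0.1],
  [0,0,0,0,-0.1],
  [0,0,0,0,-0.1],
  [0,0,0,0,-0.1],
  [0,0,0,0,-0.1],
])

```text
clock: 9.62
tcp_pos: [0.4822, -0.1419, 0.0333]
eef_rot: [3.11, -0.034, 0.902]
contact_force: [0.4, 0.9, -1.3]
width: 0.044
```

```bash
python3 plan.py 0.477 -0.1435 0.028 51.3 1
```

```text
t 9.62 pos [ 0.4822 -0.1419  0.0333] yaw 51.7 F [ 0.4  0.9 -1.3] w 0.044 q7 -0.71
[[-0.45, -0.3, 0.53, 0.4, 1.0]]
```

Emit:
jog_arm([
  [0,0,-1,0,-0.1],
  [0,0,-1.5,0,-0.1],
  [0,0,-1.5,0,-0.1],
  [0,0,0,0,-0.1],
])

```text
clock: 9.95
tcp_pos: [0.4791, -0.1417, 0.0751]
eef_rot: [3.114, -0.032, 0.903]
contact_force: [0.8, 0.4, -2.6]
width: 0.0431
```

```bash
python3 plan.py 0.477 -0.1435 0.028 51.3 1; python3 -c "
from h import *
cv2.imwrite('pics/s6.png',cv2.resize(snapshot('scene')[60:260,180:420],None,fx=3,fy=3))"
```

```text
t 9.95 pos [ 0.4791 -0.1417  0.0751] yaw 51.72 F [ 0.8  0.4 -2.6] w 0.0431 q7 -0.67
[[-0.13, -0.03, 2.35, 0.2, 1.0], [-0.13, -0.03, 2.35, 0.2, 1.0]]
```

View pics/s6.png

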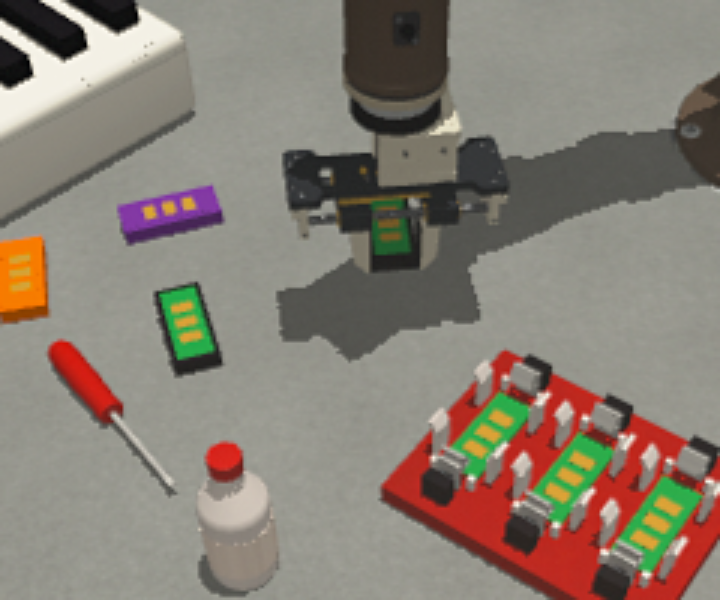

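```bash
python3 -c "
from h import *
cv2.imwrite('pics/t6.png',cv2.resize(snapshot('top')[180:320,300:480],None,fx=4,fy=4,interpolation=cv2.INTER_CUBIC))"
```

```text
(no output)
```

View pics/t6.png

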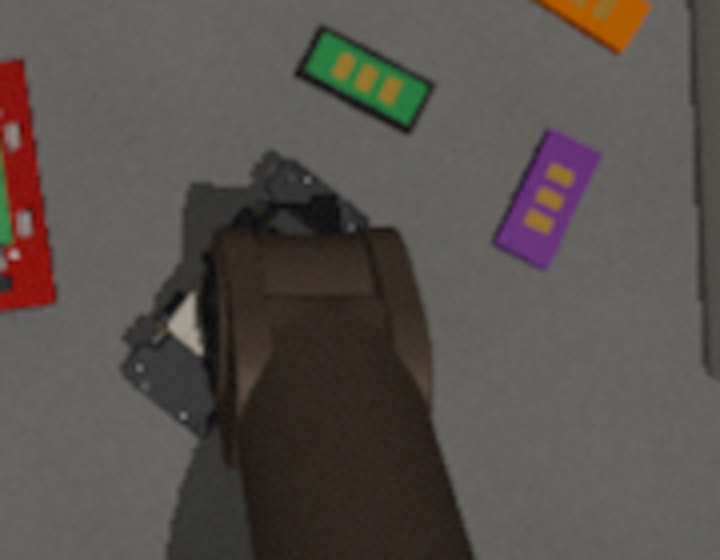

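```bash
cat >> h.py <<'E'
def overlay(img,n,tcp,yaw,th,s,b,k,zoff=0.012,flip=1):
    # module gripped at s from its centre (towards +tool x*flip), hanging by angle th (deg) of far end; grip axis zoff below TCP
    u=np.array([np.cos(yaw),np.sin(yaw),0])*flip; nn=np.array([-u[1],u[0],0]); t=np.radians(th)
    ax=u*np.cos(t)+np.array([0,0,np.sin(t)]); az=-u*np.sin(t)+np.array([0,0,np.cos(t)])
    g=np.array(tcp)-[0,0,zoff]; c=g-ax*s
    P=[c+ax*.05*i+nn*.022*j+az*.008*l for i in(-1,1) for j in(-1,1) for l in(-1,1)]
    q=((proj(n,P)-[b[0],b[1]])*k)
    for a in range(8):
        for d in(1,2,4):
            e=a^d
            if e>a: cv2.line(img,tuple(int(v) for v in q[a]),tuple(int(v) for v in q[e]),(0,255,255) if (a&1 and e&1) else (255,0,255),1)
    return img
def ov(name,ths,s,b=(180,60,420,260),k=3,zoff=.012,flip=1,n="scene"):
    o=get_obs(); im=snapshot(n)[b[1]:b[3],b[0]:b[2]]; im=cv2.resize(im,None,fx=k,fy=k,interpolation=cv2.INTER_CUBIC)
    for th in ths: overlay(im,n,o["tcp_pos"],o["eef_rot"][2],th,s,b,k,zoff,flip)
    cv2.imwrite(name,im)
E
python3 -c "
from h import *
ov('pics/s7.png',[0],.049,zoff=.0253);o=get_obs();print(o['wrist_torque'])"
```

```text
[ 0.02621457 -0.01237618 -0.00428505]
```

View pics/s7.png

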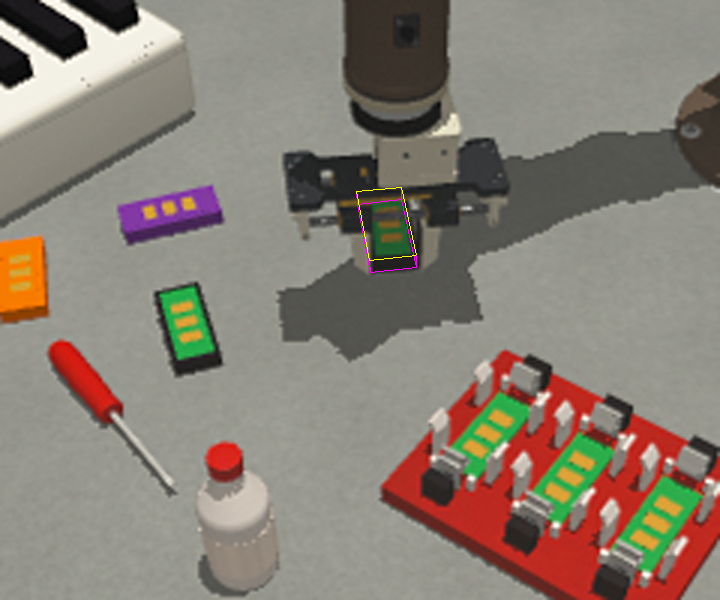

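```bash
python3 -c "
from h import *
b=(280,100,340,160)
for th in (0,15,30): ov(f'pics/o{th}.png',[th],.049,zoff=.0253,b=b,k=5)
ims=[cv2.resize(snapshot('scene')[100:160,280:340],None,fx=5,fy=5)]+[cv2.imread(f'pics/o{t}.png') for t in(0,15,30)]
cv2.imwrite('pics/s8.png',np.vstack([np.hstack(ims[:2]),np.hstack(ims[2:])]))"
```

```text
(no output)
```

View pics/s8.png

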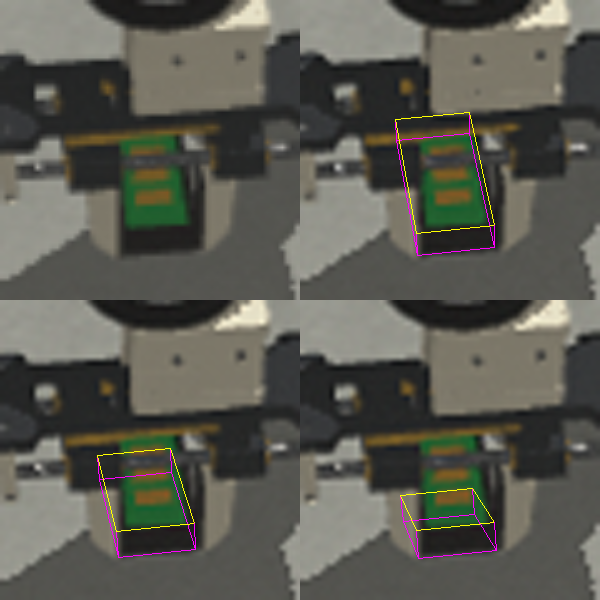

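Emit:
jog_arm([
  [0,0,0,0,-0.07],
  [0,0,0,0,-0.07],
  [0,0,0,0,-0.07],
])

```text
clock: 10.55
tcp_pos: [0.4769, -0.1411, 0.0706]
eef_rot: [3.12, -0.03, 0.903]
contact_force: [-0.1, -0.3, -2.1]
width: 0.0431
```

```bash
python3 -c "
from h import *
b=(280,100,340,160);st()
ov(f'pics/s9.png',[],.049,zoff=.0253,b=b,k=5)"
```

```text
{'clock': 10.55, 'tcp_pos': [0.4769, -0.1411, 0.0706], 'eef_rot': [3.1198, -0.0297, 0.903], 'contact_force': [-0.0868, -0.2785, -2.1036], 'width': 0.0431, 'qpos': [0.399, 0.476, -0.2713, 2.0787, 0.1986, 0.5772, -0.6747]}
```

View pics/s9.png

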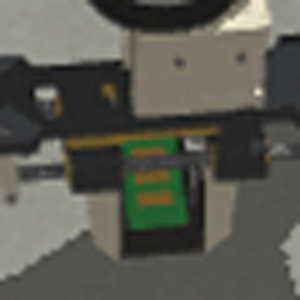

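Emit:
jog_arm([
  [0,0,0,0,-0.055],
  [0,0,0,0,-0.055],
])

```text
clock: 10.77
tcp_pos: [0.4768, -0.141, 0.0704]
eef_rot: [3.12, -0.029, 0.903]
contact_force: [0.5, 0.4, -0.9]
width: 0.0437
```

```bash
python3 -c "
from h import *
b=(280,100,340,160);st()
ov(f'pics/s10.png',[],.049,zoff=.0253,b=b,k=5)"
```

```text
{'clock': 10.7667, 'tcp_pos': [0.4768, -0.141, 0.0704], 'eef_rot': [3.1202, -0.0295, 0.903], 'contact_force': [0.4642, 0.4457, -0.8561], 'width': 0.0437, 'qpos': [0.3989, 0.4764, -0.2713, 2.0788, 0.1987, 0.5772, -0.6747]}
```

View pics/s10.png

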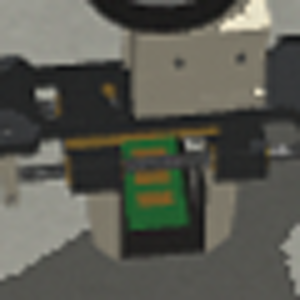

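Emit:
jog_arm([
  [0,0,0,0,-0.05],
  [0,0,0,0,-0.05],
])

```text
clock: 10.98
tcp_pos: [0.4768, -0.141, 0.0705]
eef_rot: [3.12, -0.03, 0.903]
contact_force: [-0.6, 0.3, -2.5]
width: 0.0442
```

```bash
python3 -c "
from h import *
b=(280,100,340,160);st()
ov(f'pics/s11.png',[],.049,zoff=.0253,b=b,k=5)"
```

```text
{'clock': 10.9833, 'tcp_pos': [0.4768, -0.141, 0.0705], 'eef_rot': [3.12, -0.0295, 0.903], 'contact_force': [-0.57, 0.2629, -2.4507], 'width': 0.0442, 'qpos': [0.3989, 0.4763, -0.2712, 2.0787, 0.1986, 0.5772, -0.6747]}
```

View pics/s11.png

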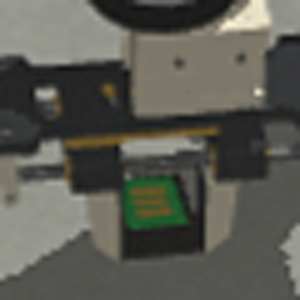

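Emit:
jog_arm([
  [0,0,-0.7,0,-0.05],
  [0,0,-0.7,0,-0.05],
  [0,0,-0.7,0,-0.05],
  [0,0,-0.7,0,-0.05],
  [0,0,0,0,-0.05],
])

```text
clock: 11.45
tcp_pos: [0.4758, -0.1412, 0.1017]
eef_rot: [3.12, -0.03, 0.903]
contact_force: [0.8, -0.1, -1.2]
width: 0.0434
```

```bash
python3 -c "
from h import *
b=(270,80,350,180);st()
ov(f'pics/s12.png',[],.049,zoff=.0253,b=b,k=5)"
```

```text
{'clock': 11.45, 'tcp_pos': [0.4758, -0.1412, 0.1017], 'eef_rot': [3.1199, -0.0296, 0.9032], 'contact_force': [0.8184, -0.0663, -1.2147], 'width': 0.0434, 'qpos': [0.4181, 0.4253, -0.2914, 2.0557, 0.1719, 0.65, -0.6501]}
```

View pics/s12.png

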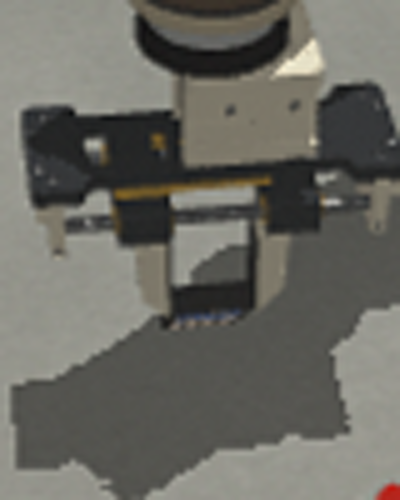

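```bash
python3 -c "
from h import *
b=(270,80,350,180)
for th in (60,75,90): ov(f'pics/o{th}.png',[th],.046,zoff=.02,b=b,k=4)
cv2.imwrite('pics/s13.png',np.hstack([cv2.imread(f'pics/o{t}.png')[100:] for t in(60,75,90)])[:, :])"
```

```text
(no output)
```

View pics/s13.png

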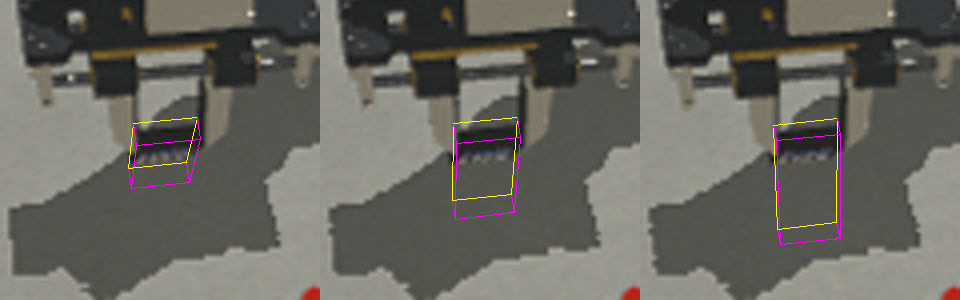

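Emit:
jog_arm([
  [0,0,-0.7,0,-0.05],
  [0,0,-0.7,0,-0.05],
  [-0.3,0,-0.7,0,-0.05],
  [-0.5,0,-0.5,0,-0.05],
  [-0.5,0,0,0,-0.05],
])

```text
clock: 12.07
tcp_pos: [0.4653, -0.1511, 0.1273]
eef_rot: [3.124, -0.028, 0.905]
contact_force: [0.7, 0.1, -2.5]
width: 0.0439
```

```bash
python3 -c "
from h import *
b=(270,80,350,180);st()
ov(f'pics/s14.png',[],.049,zoff=.0253,b=b,k=5)"
```

```text
{'clock': 12.0667, 'tcp_pos': [0.4653, -0.1511, 0.1273], 'eef_rot': [3.1242, -0.0283, 0.9053], 'contact_force': [0.7128, 0.0908, -2.5487], 'width': 0.0439, 'qpos': [0.458, 0.3795, -0.3054, 2.0443, 0.1458, 0.7102, -0.6006]}
```

View pics/s14.png

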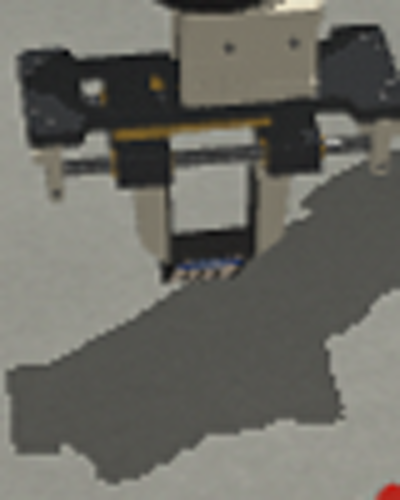

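Emit:
jog_arm([
  [0,0,0,0,-0.046],
  [0,0,0,0,-0.046],
  [0,0,0,0,-0.06],
])

```text
clock: 12.37
tcp_pos: [0.4634, -0.1534, 0.1268]
eef_rot: [3.124, -0.027, 0.902]
contact_force: [-0.3, 0.0, -3.0]
width: 0.0435
```

```bash
python3 -c "
from h import *
b=(270,80,350,180);st()
ov(f'pics/s15.png',[],.049,zoff=.0253,b=b,k=5)"
```

```text
{'clock': 12.3667, 'tcp_pos': [0.4634, -0.1534, 0.1268], 'eef_rot': [3.1245, -0.0268, 0.9018], 'contact_force': [-0.296, 0.032, -2.9558], 'width': 0.0435, 'qpos': [0.4614, 0.379, -0.3036, 2.0466, 0.1465, 0.7092, -0.5997]}
```

View pics/s15.png

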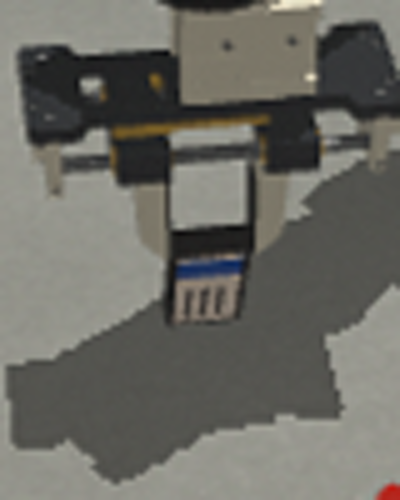

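Emit:
jog_arm([
  [0,0,0,0,-0.046],
  [0,0,0,0,-0.06],
])

```text
clock: 12.58
tcp_pos: [0.4634, -0.1531, 0.1264]
eef_rot: [3.125, -0.027, 0.902]
contact_force: [0.5, 1.5, -1.7]
width: 0.0434
```

```bash
python3 -c "
from h import *
b=(270,80,350,180);st()
for th in (75,85,95): ov(f'pics/o{th}.png',[th],.046,zoff=.022,b=b,k=4)
cv2.imwrite('pics/s16.png',np.hstack([cv2.imread(f'pics/o{t}.png')[100:] for t in(75,85,95)])[:, :])"
```

```text
{'clock': 12.5833, 'tcp_pos': [0.4634, -0.1531, 0.1264], 'eef_rot': [3.1253, -0.0267, 0.9022], 'contact_force': [0.4958, 1.5331, -1.6842], 'width': 0.0434, 'qpos': [0.4608, 0.3797, -0.3036, 2.0468, 0.1464, 0.7091, -0.5998]}
```

View pics/s16.png

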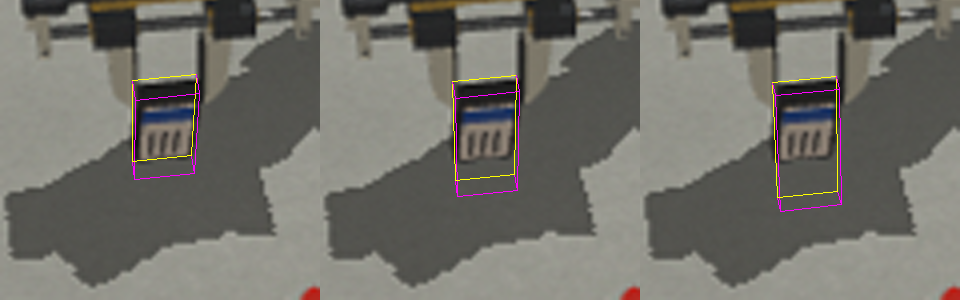

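Emit:
jog_arm([
  [0,0,0,0,-0.045],
  [0,0,0,0,-0.045],
  [0,0,0,0,-0.045],
  [0,0,0,0,-0.06],
])

```text
clock: 13.07
tcp_pos: [0.4635, -0.1528, 0.1263]
eef_rot: [3.125, -0.027, 0.903]
contact_force: [0.3, 0.1, -2.1]
width: 0.0432
```

```bash
python3 -c "
from h import *
b=(270,80,350,180);st()
for th in (80,85,90): ov(f'pics/o{th}.png',[th],.046,zoff=.022,b=b,k=4)
cv2.imwrite('pics/s17.png',np.hstack([cv2.imread(f'pics/o{t}.png')[100:] for t in(80,85,90)])[:, :])"
```

```text
{'clock': 13.0667, 'tcp_pos': [0.4635, -0.1528, 0.1263], 'eef_rot': [3.1254, -0.0268, 0.9027], 'contact_force': [0.3216, 0.0905, -2.1121], 'width': 0.0432, 'qpos': [0.4605, 0.38, -0.3038, 2.0467, 0.1465, 0.7091, -0.5999]}
```

View pics/s17.png

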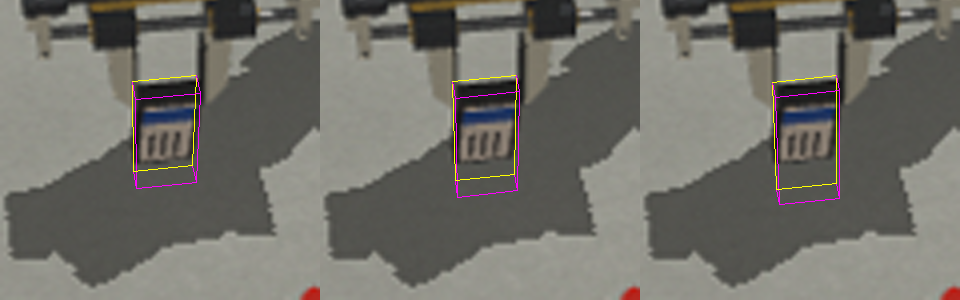

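Emit:
jog_arm([
  [0,0,0.6,0,-0.06],
  [0,0,0.6,0,-0.06],
  [-0.3,0,0.2,0,-0.05],
  [-0.7,0,0,0,-0.05],
  [-0.8,0,0,0,-0.05],
  [-0.8,0,-0.1,0,-0.05],
  [-0.8,0,-0.1,0,-0.05],
  [0,0,0,0,-0.06],
])

```text
clock: 13.88
tcp_pos: [0.4549, -0.1733, 0.1176]
eef_rot: [3.109, -0.044, 0.912]
contact_force: [-0.3, -0.1, -1.6]
width: 0.0435
```

```bash
python3 -c "
from h import *
b=(270,80,350,180);st()
for th in (80,90,100): ov(f'pics/o{th}.png',[th],.046,zoff=.022,b=b,k=4)
cv2.imwrite('pics/s18.png',np.hstack([cv2.imread(f'pics/o{t}.png')[100:] for t in(80,90,100)])[:, :])"
```

```text
{'clock': 13.8833, 'tcp_pos': [0.4549, -0.1733, 0.1176], 'eef_rot': [3.1088, -0.0442, 0.9124], 'contact_force': [-0.2529, -0.1063, -1.5514], 'width': 0.0435, 'qpos': [0.5179, 0.3839, -0.3082, 2.0731, 0.1429, 0.6577, -0.5367]}
```

View pics/s18.png

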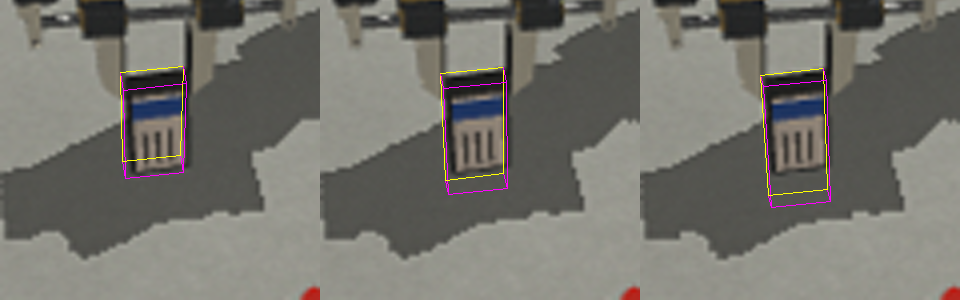

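Emit:
jog_arm([
  [-1.2,0,0.1,0,-0.05],
  [-1.2,0,0.1,0,-0.05],
  [-1.2,0,0.1,0,-0.05],
  [-1.2,0,0.1,0,-0.05],
])

```text
clock: 14.37
tcp_pos: [0.4326, -0.2065, 0.1154]
eef_rot: [3.101, -0.052, 0.923]
contact_force: [-2.4, 3.7, 10.7]
width: 0.044
```

```bash
python3 -c "
from h import *
b=(270,80,350,180);st()
for th in (90,105,120): ov(f'pics/o{th}.png',[th],.046,zoff=.022,b=b,k=4)
cv2.imwrite('pics/s19.png',np.hstack([cv2.imread(f'pics/o{t}.png')[100:] for t in(90,105,120)])[:, :])"
```

```text
{'clock': 14.3667, 'tcp_pos': [0.4326, -0.2065, 0.1154], 'eef_rot': [3.1012, -0.0516, 0.9225], 'contact_force': [-2.3726, 3.7419, 10.7262], 'width': 0.044, 'qpos': [0.6108, 0.376, -0.3136, 2.0962, 0.1312, 0.6352, -0.4321]}
```

View pics/s19.png

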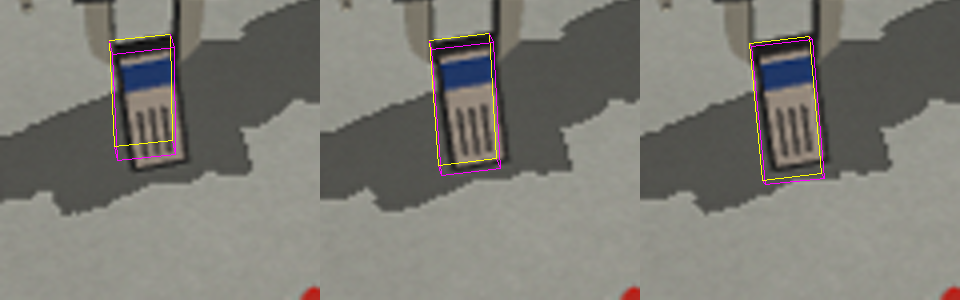

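Emit:
jog_arm([
  [-1.6,0,0.6,0,-0.05],
  [-1.5,0,0.8,0,-0.05],
  [-1.3,0,1.1,0,-0.05],
  [-1.2,0,1.2,0,-0.05],
  [-0.8,0,1.4,0,-0.05],
  [-0.6,0,1.5,0,-0.05],
])

```text
clock: 15.02
tcp_pos: [0.3908, -0.2687, 0.0504]
eef_rot: [3.095, -0.044, 0.921]
contact_force: [-1.2, 0.8, 1.6]
width: 0.044
```

```bash
python3 -c "
from h import *
b=(250,80,350,180);st()
ov(f'pics/s20.png',[],.046,zoff=.022,b=b,k=5)"
```

```text
{'clock': 15.0167, 'tcp_pos': [0.3908, -0.2687, 0.0504], 'eef_rot': [3.0952, -0.0437, 0.9207], 'contact_force': [-1.1561, 0.8172, 1.5725], 'width': 0.044, 'qpos': [0.7205, 0.4802, -0.2631, 2.1605, 0.1884, 0.4692, -0.3281]}
```

View pics/s20.png

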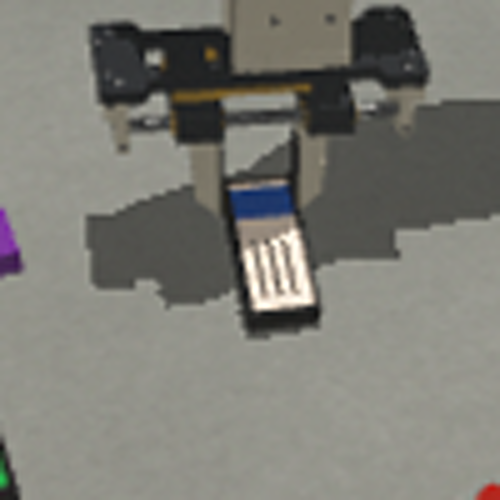

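Emit:
jog_arm([
  [-0.2,0,1.2,0,-0.05],
  [0,0,0.6,0,0.3],
  [0,0,0,0,0.3],
  [0,0,0,0,0.3],
  [0,0,-0.3,0,0.3],
])

```text
clock: 15.48
tcp_pos: [0.3881, -0.2697, 0.031]
eef_rot: [3.103, -0.043, 0.919]
contact_force: [-0.8, -0.3, 0.7]
width: 0.0593
```

```bash
cat >> h.py <<'E'
def wmods(n,z=.016,save=None,im=None):
    im=snapshot(n) if im is None else im; H=hsv(im).astype(int); h,s,v=H[...,0],H[...,1],H[...,2]
    if save: cv2.imwrite(save,im)
    bl=(h>105)&(h<125)&(s>110)&(v>50); wh=(s<70)&(v>150)
    for m in comps(bl,12):
        v0,u0=np.nonzero(m); c=(int(u0.mean()),int(v0.mean()))
        if not (180<c[1]<330 if n=="top" else 90<c[1]<300): continue
        # label region: white pixels joined to the blue end
        d=cv2.dilate(m.astype(np.uint8),np.ones((5,5)))
        box=np.zeros_like(wh); box[max(0,c[1]-50):c[1]+50,max(0,c[0]-50):c[0]+50]=1
        g=cv2.morphologyEx(((wh|bl)&box).astype(np.uint8),cv2.MORPH_CLOSE,np.ones((3,3)))
        for k in comps(g,60):
            if (k&(d>0)).any():
                P=worldpts(n,k,z); print(n,c,"label",k.sum(),rect(P),axis(P))
    return im
E
python3 -c "
from h import *
b=(250,80,350,180);st()
wmods('scene');wmods('top')
ov(f'pics/s21.png',[],.046,zoff=.022,b=b,k=5)"
```

```text
{'clock': 15.4833, 'tcp_pos': [0.3881, -0.2697, 0.031], 'eef_rot': [3.1025, -0.0429, 0.9192], 'contact_force': [-0.777, -0.2519, 0.7114], 'width': 0.0593, 'qpos': [0.7111, 0.5167, -0.2466, 2.1706, 0.2038, 0.4298, -0.3378]}
scene (301, 124) label 1617 (array([ 439.3, -159.6]), array([219.3, 199.2]), 40.2) (array([ 436. , -126.9]), np.float64(73.6), array([143., 204.]))
```

View pics/s21.png

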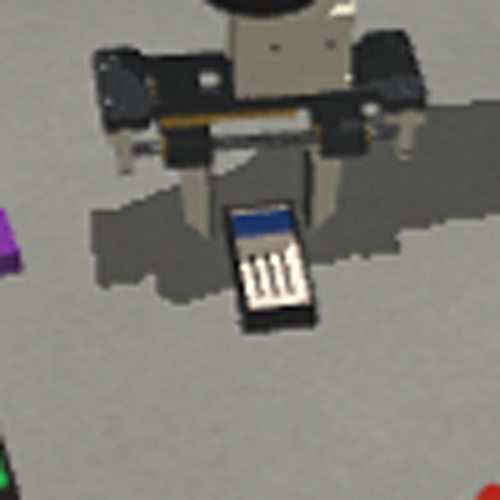

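```bash
python3 -c "
from h import *
P=np.array([ray('scene',(250+a/5,80+b/5),.016)[:2] for a,b in((225,206),(292,201),(316,306),(244,318))]);print(P.round(4).tolist(),P.mean(0),rect(P))
m=(P[2]+P[3]-P[0]-P[1]);print(np.degrees(np.arctan2(m[1],m[0])))
"; python3 plan.py 0.42 -0.23 0.031 52.6 0.3
```

```text
[[0.4003, -0.2865], [0.3682, -0.2593], [0.4287, -0.181], [0.4653, -0.2048]] [ 0.41563968 -0.23286488] (array([ 415.8, -232.1]), array([104.4,  43.5]), 51.5)
51.88372457144724
t 15.63 pos [ 0.3886 -0.2702  0.0318] yaw 52.65 F [-0.4  1.4  0.6] w 0.0598 q7 -0.34
[[2.55, 0.03, 0.04, 0.0, 0.3], [2.55, 0.03, 0.04, 0.0, 0.3]]
```

Emit:
jog_arm([
  [2.3,0,0.1,0.8,0.3],
  [2.2,0,0.1,0,0.3],
  [0,0,0.1,0,0.3],
  [0,0,0.1,0,-1],
  [0,0,0,0,-1],
  [0,0,0,0,-1],
  [0,0,0,0,-1],
  [0,0,0,0,-1],
])

```text
clock: 16.3
tcp_pos: [0.4173, -0.236, 0.0323]
eef_rot: [3.097, -0.043, 0.902]
contact_force: [0.3, 0.8, -1.2]
width: 0.0433
```

```bash
python3 plan.py 0.559 0.043 0.2 98 -1;python3 -c "
from h import *
st();b=(250,80,350,180)
ov(f'pics/s22.png',[],.046,zoff=.022,b=b,k=5)"
```

```text
t 16.3 pos [ 0.4173 -0.236   0.0323] yaw 51.65 F [ 0.3  0.8 -1.2] w 0.0433 q7 -0.44
[[3.07, -0.62, -1.68, -4.6, -1.0], [3.11, -0.37, -1.68, -4.6, -1.0], [3.13, -0.12, -1.68, -4.6, -1.0], [3.13, 0.14, -1.68, -4.6, -1.0], [3.1, 0.39, -1.68, -4.6, -1.0], [3.06, 0.64, -1.68, -4.6, -1.0], [3.0, 0.88, -1.68, -4.6, -1.0], [2.92, 1.12, -1.68, -4.6, -1.0]]
[[2.82, 1.35, -1.68, -4.6, -1.0], [2.7, 1.58, -1.68, -4.6, -1.0]]
{'clock': 16.3, 'tcp_pos': [0.4173, -0.236, 0.0323], 'eef_rot': [3.0965, -0.0434, 0.9015], 'contact_force': [0.2589, 0.7623, -1.1794], 'width': 0.0433, 'qpos': [0.5983, 0.5155, -0.2251, 2.1638, 0.1954, 0.4253, -0.4418]}
```

View pics/s22.png

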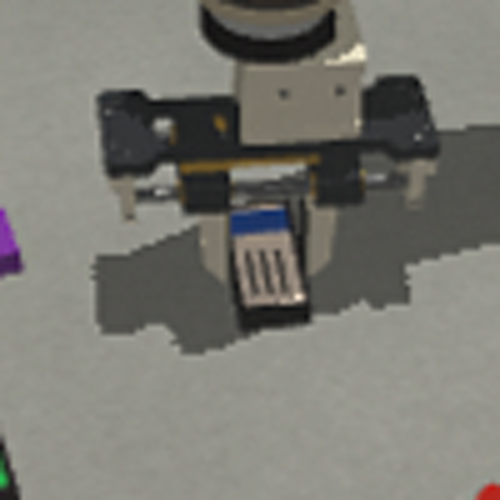

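```bash
python3 plan.py 0.557 0.0433 0.17 8 -1
```

```text
t 16.35 pos [ 0.4173 -0.236   0.0323] yaw 51.64 F [-0.6 -0.5  0.1] w 0.0436 q7 -0.44
[[3.4, -0.71, -1.53, 4.8, -1.0], [3.33, -0.99, -1.53, 4.8, -1.0], [3.23, -1.27, -1.53, 4.8, -1.0], [3.11, -1.54, -1.53, 4.8, -1.0], [2.97, -1.8, -1.53, 4.8, -1.0], [2.81, -2.04, -1.53, 4.8, -1.0], [2.62, -2.27, -1.53, 4.8, -1.0], [2.42, -2.48, -1.53, 4.8, -1.0]]
[[2.2, -2.68, -1.53, 4.8, -1.0]]
```

Emit:
jog_arm([
  [0,0,-2,0,-1],
  [3.2,-0.7,-3,5,-1],
  [3.3,-1.0,-3,5,-1],
  [3.2,-1.3,-2.5,5,-1],
  [3.1,-1.5,-2,5,-1],
  [3.0,-1.8,-1,5,-1],
  [2.8,-2.0,-0.5,5,-1],
  [2.6,-2.3,0,5,-1],
])

```text
clock: 17.02
tcp_pos: [0.5171, -0.03, 0.1845]
eef_rot: [3.135, -0.056, 0.238]
contact_force: [0.4, -0.9, -1.1]
width: 0.0437
```

```bash
python3 plan.py 0.557 0.0433 0.14 8 -1
```

```text
t 17.02 pos [ 0.5171 -0.03    0.1845] yaw 13.62 F [ 0.4 -0.9 -1.1] w 0.0437 q7 -1.44
[[1.87, -2.06, 1.48, 1.9, -1.0], [1.8, -2.12, 1.48, 1.9, -1.0], [1.73, -2.18, 1.48, 1.9, -1.0]]
```

Emit:
jog_arm([
  [1.8,-2.0,1.3,2,-1],
  [1.8,-2.1,1.3,2,-1],
  [1.2,-1.7,1.0,1.2,-1],
  [0,0,0,0,-1],
])

```text
clock: 17.35
tcp_pos: [0.5598, 0.0476, 0.1524]
eef_rot: [-3.14, -0.064, 0.142]
contact_force: [-0.5, 0.1, -2.1]
width: 0.0435
```

```bash
python3 plan.py 0.557 0.0433 0.12 8 -1;python3 -c "
from h import *
o=st()
from scipy.spatial.transform import Rotation as R
print(R.from_euler('xyz',o['eef_rot']).as_matrix()[:,2])
cv2.imwrite('pics/s23.png',cv2.resize(snapshot('scene')[120:280,280:440],None,fx=4,fy=4))
cv2.imwrite('pics/t23.png',cv2.resize(snapshot('top')[180:290,210:340],None,fx=5,fy=5))"
```

```text
t 17.35 pos [0.5598 0.0476 0.1524] yaw 8.13 F [-0.5  0.1 -2.1] w 0.0435 q7 -1.69
[[-0.34, 0.39, 3.24, 0.1, -1.0]]
{'clock': 17.35, 'tcp_pos': [0.5598, 0.0476, 0.1524], 'eef_rot': [-3.1402, -0.0641, 0.1419], 'contact_force': [-0.493, 0.0631, -2.1186], 'width': 0.0435, 'qpos': [-0.0765, 0.4125, -0.1384, 1.8921, 0.0824, 0.778, -1.6874]}
[ 0.06325597  0.01043316 -0.9979428 ]
```

View pics/s23.png

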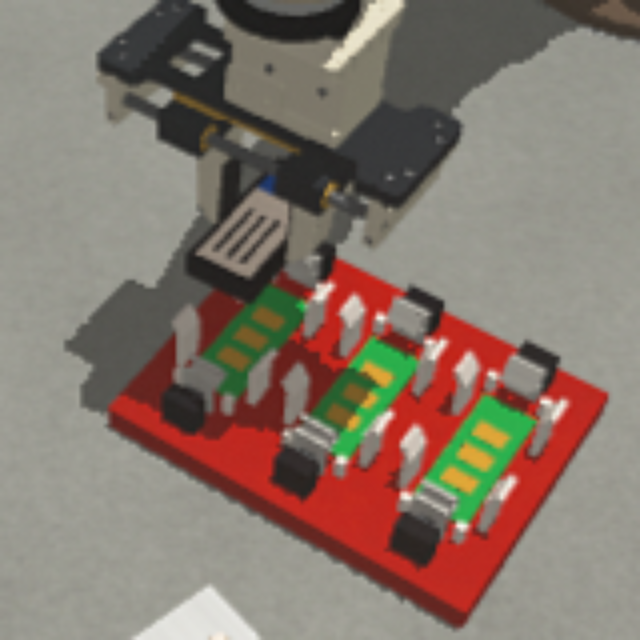

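View pics/t23.png

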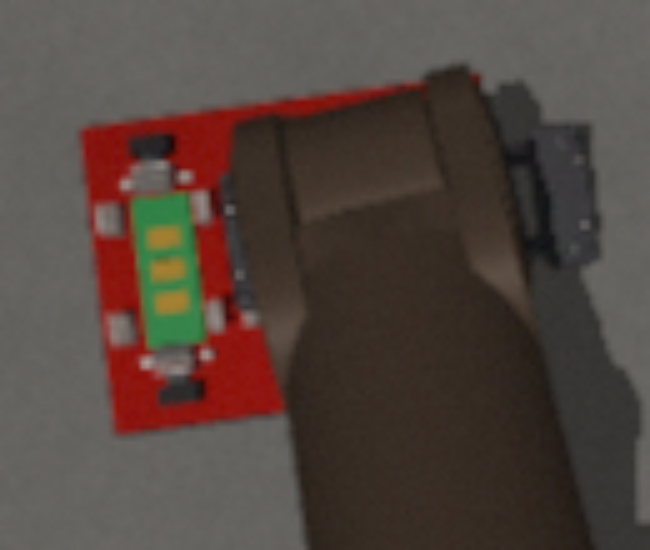

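Emit:
jog_arm([
  [-0.2,0.4,2,0,-1],
  [-0.1,0.1,2.5,0,-1],
  [0,0,0.3,0,-1],
])

```text
clock: 17.7
tcp_pos: [0.5598, 0.0338, 0.1063]
eef_rot: [3.138, -0.066, 0.138]
contact_force: [-0.7, 0.1, -1.6]
width: 0.0436
```

```bash
python3 plan.py 0.557 0.0433 0.085 8 -1
```

```text
t 17.7 pos [0.5598 0.0338 0.1063] yaw 7.89 F [-0.7  0.1 -1.6] w 0.0436 q7 -1.69
[[-0.15, -0.98, 2.13, -0.1, -1.0]]
```

Emit:
jog_arm([
  [-0.2,-0.8,0,0,-1],
  [0,0,0,0,-1],
  [0,0,0,0,-1],
])

```text
clock: 17.95
tcp_pos: [0.5554, 0.0381, 0.1073]
eef_rot: [3.137, -0.064, 0.133]
contact_force: [0.1, 1.0, -1.5]
width: 0.0436
```

```bash
python3 plan.py 0.5565 0.0433 0.085 8 -1
```

```text
t 17.95 pos [0.5554 0.0381 0.1073] yaw 7.62 F [ 0.1  1.  -1.5] w 0.0436 q7 -1.7
[[0.18, -0.5, 2.23, -0.4, -1.0]]
```

Emit:
jog_arm([
  [0.1,-0.6,0.5,-0.5,-1],
  [0,0,0.5,0,-1],
  [0,0,0,0,-1],
])

```text
clock: 18.2
tcp_pos: [0.5577, 0.0447, 0.0996]
eef_rot: [3.136, -0.069, 0.142]
contact_force: [-0.4, -0.7, -1.4]
width: 0.0435
```

```bash
python3 plan.py 0.5565 0.0433 0.085 8 -1
```

```text
t 18.2 pos [0.5577 0.0447 0.0996] yaw 8.15 F [-0.4 -0.7 -1.4] w 0.0435 q7 -1.71
[[-0.14, 0.12, 1.46, 0.1, -1.0]]
```

```bash
python3 -c "
from h import *
b=(310,150,410,250)
ov('pics/s24.png',[3.5],0,zoff=.0243,b=b,k=6)"; python3 plan.py 0.5565 0.0433 0.085 8 -1
```

```text
t 18.25 pos [0.5579 0.045  0.0999] yaw 8.16 F [-0.8  0.1 -0.1] w 0.0431 q7 -1.71
[[-0.16, 0.15, 1.49, 0.2, -1.0]]
```

View pics/s24.png

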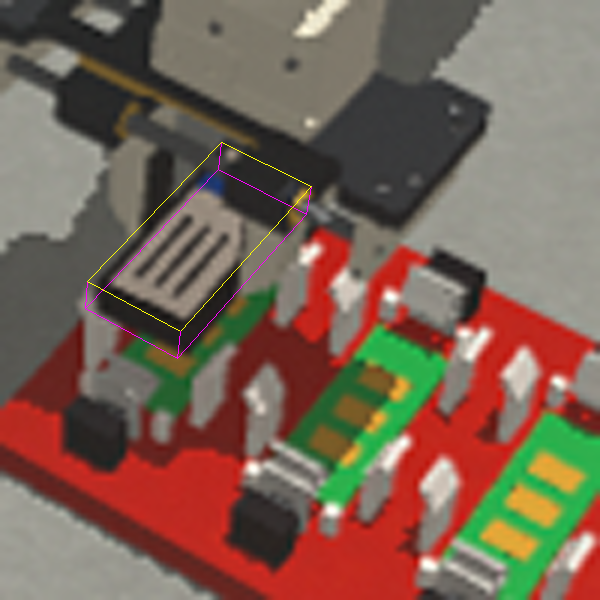

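Emit:
jog_arm([
  [-0.15,0.15,0.6,0,-1],
  [-0.05,0,0.6,0,-1],
  [0,0,0.3,0,-1],
])

```text
clock: 18.5
tcp_pos: [0.5584, 0.0436, 0.085]
eef_rot: [3.137, -0.072, 0.143]
contact_force: [1.4, 0.5, 0.6]
width: 0.0437
```

```bash
python3 plan.py 0.5565 0.0433 0.085 8 -1; python3 -c "
from h import *
b=(310,150,410,250)
ov('pics/s25.png',[],0,zoff=.0243,b=b,k=6)"
```

```text
t 18.5 pos [0.5584 0.0436 0.085 ] yaw 8.19 F [1.4 0.5 0.6] w 0.0437 q7 -1.71
[[-0.19, 0.0, -0.0, 0.2, -1.0]]
```

View pics/s25.png

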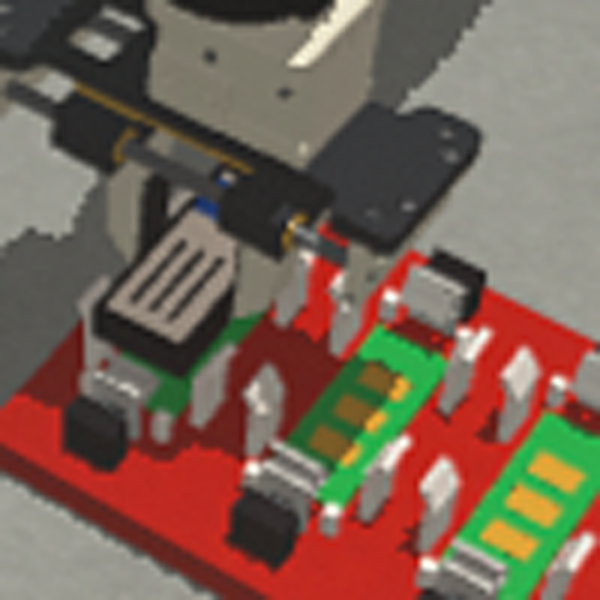

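Emit:
jog_arm([
  [-0.2,0,0.5,0,-1],
  [0,0,0.4,0,-1],
  [0,0,0,0,-1],
])

```text
clock: 18.8
tcp_pos: [0.5586, 0.0435, 0.0752]
eef_rot: [3.137, -0.075, 0.143]
contact_force: [0.8, 0.7, -0.3]
width: 0.0436
```

```bash
python3 plan.py 0.5565 0.0433 0.085 8 -1; python3 -c "
from h import *
b=(310,150,410,250)
ov('pics/s26.png',[],0,zoff=.0243,b=b,k=6)"
```

```text
t 18.8 pos [0.5586 0.0435 0.0752] yaw 8.17 F [ 0.8  0.7 -0.3] w 0.0436 q7 -1.72
[[-0.21, -0.01, -0.98, 0.2, -1.0]]
```

View pics/s26.png

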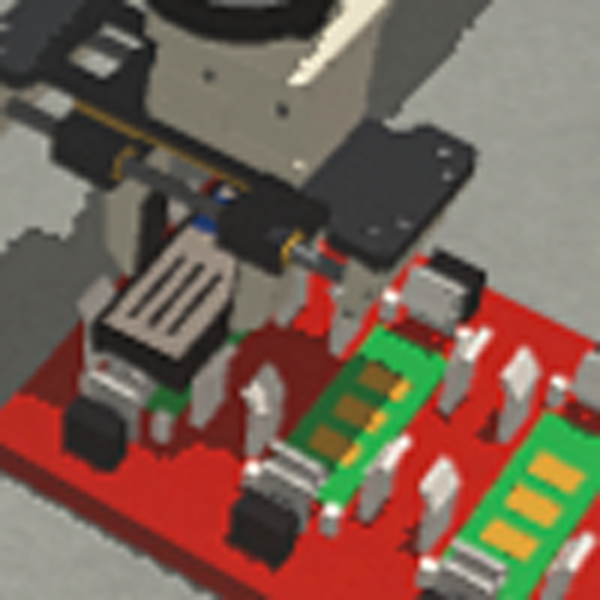

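Emit:
jog_arm([
  [-0.3,0,0,0,-1],
  [0,0,0,0,-1],
])

```text
clock: 19.02
tcp_pos: [0.556, 0.0431, 0.0752]
eef_rot: [3.137, -0.076, 0.143]
contact_force: [2.2, -0.1, -0.0]
width: 0.0434
```

```bash
python3 plan.py 0.5565 0.0433 0.085 8 -1; python3 -c "
from h import *
b=(310,150,410,250)
ov('pics/s27.png',[],0,zoff=.0243,b=b,k=6)
im=snapshot('top')[200:270,260:330];cv2.imwrite('pics/t27.png',cv2.resize(im,None,fx=6,fy=6))"
```

```text
t 19.02 pos [0.556  0.0431 0.0752] yaw 8.17 F [ 2.2 -0.1 -0. ] w 0.0434 q7 -1.72
[[0.06, -0.02, -0.98, 0.2, -1.0]]
```

View pics/s27.png

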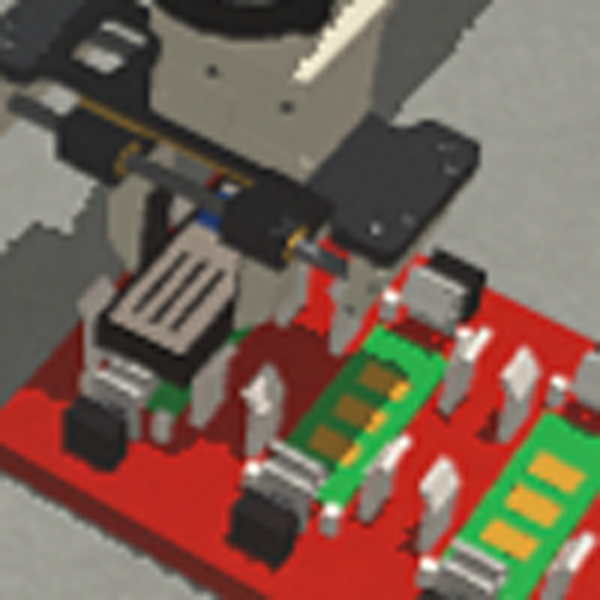

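Emit:
jog_arm([
  [0,0,0,0,0.25],
  [0,0,0,0,0.25],
  [0,0,-2,0,0.25],
  [0,0,-4,0,0.25],
  [-1,0,-3,0,-1],
  [-2,0,0,0,-1],
  [-2,0,0,0,-1],
])

```text
clock: 19.7
tcp_pos: [0.4975, 0.0354, 0.1634]
eef_rot: [3.137, -0.068, 0.143]
contact_force: [-1.0, -1.1, -1.1]
width: 0.0419
```

```bash
python3 plan.py 0.5565 0.0433 0.1 8 -1; python3 -c "
from h import *
b=(310,150,410,250)
ov('pics/s28.png',[],0,zoff=.0243,b=b,k=6)"
```

```text
t 19.7 pos [0.4975 0.0354 0.1634] yaw 8.19 F [-1.  -1.1 -1.1] w 0.0419 q7 -1.69
[[1.98, 0.02, 2.11, 0.1, -1.0], [1.98, 0.02, 2.11, 0.1, -1.0], [1.98, 0.02, 2.11, 0.1, -1.0]]
```

View pics/s28.png

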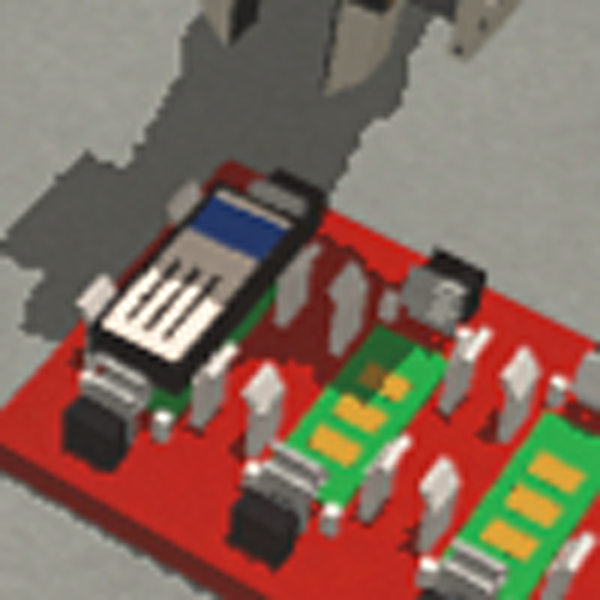

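Emit:
jog_arm([
  [2.0,0,1.4,0,-1],
  [2.0,0,1.5,0,-1],
  [1.8,0,1.2,0,-1],
  [0,0,0,0,-1],
  [0,0,0,0,-1],
])

```text
clock: 20.17
tcp_pos: [0.5501, 0.0419, 0.1248]
eef_rot: [3.135, -0.06, 0.143]
contact_force: [-0.6, -0.5, 0.2]
width: 0.0047
```

```bash
python3 plan.py 0.557 0.043 0.094 8 -1
```

```text
t 20.17 pos [0.5501 0.0419 0.1248] yaw 8.18 F [-0.6 -0.5  0.2] w 0.0047 q7 -1.7
[[0.7, -0.01, 3.08, 0.2, -1.0]]
```

Emit:
jog_arm([
  [0.6,0,1.5,0,-1],
  [0,0,1.2,0,-1],
  [-0.1,0,0.7,0,-1],
  [-0.1,0,0.7,0,-1],
  [0,0,0.7,0,-1],
])

```text
clock: 20.58
tcp_pos: [0.5544, 0.0423, 0.0762]
eef_rot: [3.135, -0.058, 0.143]
contact_force: [-0.6, 1.3, -0.0]
width: 0.0002
```

```bash
python3 plan.py 0.557 0.043 0.065 8 -1
```

```text
t 20.58 pos [0.5544 0.0423 0.0762] yaw 8.18 F [-0.6  1.3 -0. ] w 0.0002 q7 -1.72
[[0.27, -0.04, 1.12, 0.2, -1.0]]
```

```bash
python3 -c "
from h import *
b=(310,150,410,250)
ov('pics/s29.png',[],0,zoff=.0243,b=b,k=6)"
```

```text
(no output)
```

View pics/s29.png

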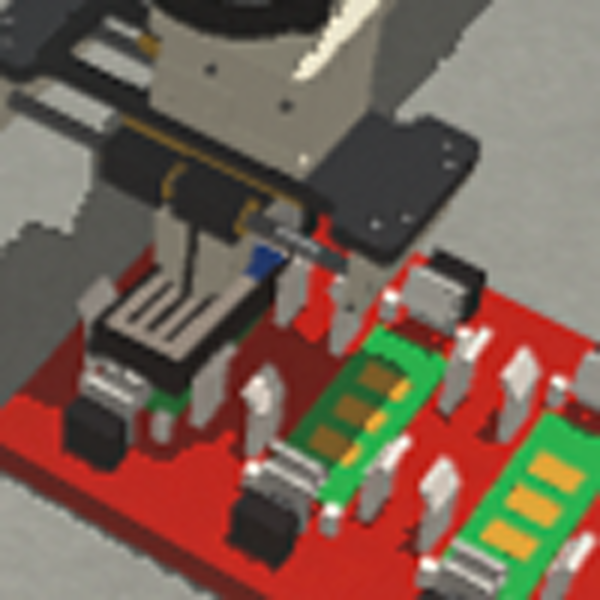

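Emit:
jog_arm([
  [0.3,0,0.4,0,-1],
  [0.1,0,0.4,0,-1],
  [0,0,0.2,0,-1],
])

```text
clock: 20.88
tcp_pos: [0.558, 0.0426, 0.0651]
eef_rot: [3.135, -0.056, 0.143]
contact_force: [-12.6, -0.6, 38.7]
width: 0.0003
```

```bash
python3 plan.py 0.557 0.043 0.065 8 -1; python3 -c "
from h import *
b=(310,150,410,250)
ov('pics/s30.png',[],0,zoff=.0243,b=b,k=6)"
```

```text
t 20.88 pos [0.558  0.0426 0.0651] yaw 8.18 F [-12.6  -0.6  38.7] w 0.0003 q7 -1.72
[[-0.09, -0.06, 0.01, 0.2, -1.0]]
```

View pics/s30.png

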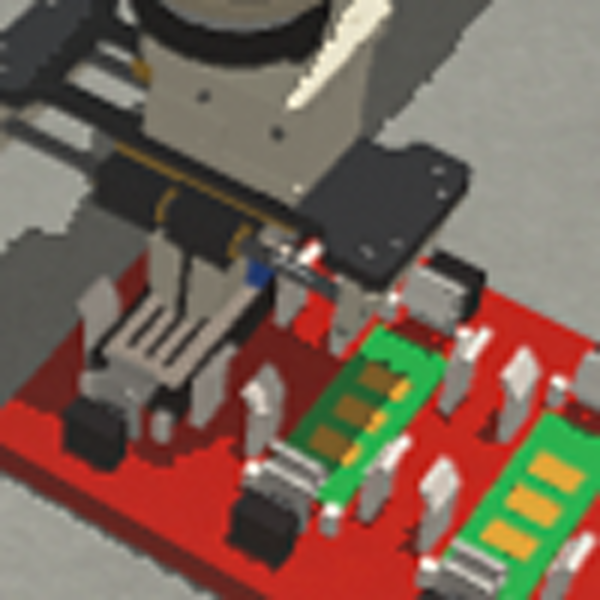

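Emit:
jog_arm([
  [0,0,-2,0,-1],
  [0,0,-3,0,-1],
  [-1,0,-3,0,-1],
  [-2,1,-2,0,1],
  [-2,2,-1,-4,1],
  [-2,3,0,-5,1],
  [-1,3,0,-5,1],
])

```text
clock: 21.52
tcp_pos: [0.4933, -0.0537, 0.1776]
eef_rot: [3.122, -0.058, 0.407]
contact_force: [-0.3, -0.4, -0.9]
width: 0.0229
```

```bash
python3 plan.py 0.62 -0.2 0.15 62 1; python3 -c "
from h import *
b=(310,150,410,250)
ov('pics/s31.png',[],0,zoff=.0243,b=b,k=6); mods('scene',save='pics/sc31.png'); mods('top',save='pics/t31.png');st()"
```

```text
t 21.52 pos [ 0.4933 -0.0537  0.1776] yaw 23.3 F [-0.3 -0.4 -0.9] w 0.0229 q7 -1.23
[[0.97, 3.07, 0.46, -6.5, 1.0], [0.62, 3.16, 0.46, -6.5, 1.0], [0.26, 3.21, 0.46, -6.5, 1.0], [-0.1, 3.22, 0.46, -6.5, 1.0], [-0.46, 3.19, 0.46, -6.5, 1.0], [-0.82, 3.12, 0.46, -6.5, 1.0]]
scene 235 (array([ 642.4, -254.2]), array([92.8, 36.2]), 61.8) (array([ 643.2, -253. ]), np.float64(62.0), array([ 40., 102.]))
scene 260 (array([541.2, 120.5]), array([93.1, 35.8]), 7.8) (array([534.7, 120.5]), np.float64(13.1), array([39., 92.]))
scene 283 (array([529.6, 200.3]), array([91.5, 35.3]), 8.4) (array([523.2, 200.7]), np.float64(12.9), array([40., 90.]))
scene 425 (array([767.8, 225.1]), array([69.8, 28.6]), -8.5) (array([768.4, 225.1]), np.float64(-8.7), array([29., 70.]))
top 178 (array([775.6, 229.4]), array([67.2, 26.1]), -8.7) (array([775.5, 229.5]), np.float64(-8.6), array([27., 68.]))
top 253 (array([ 643.5, -254.7]), array([90.9, 36.6]), 62.9) (array([ 643.5, -254.6]), np.float64(61.5), array([ 40., 100.]))
top 191 (array([547.4, 123.1]), array([89.1, 32.3]), 7.5) (array([547.7, 123.2]), np.float64(7.7), array([ 36., 103.]))
top 194 (array([536.2, 202.1]), array([88.9, 33.1]), 8.4) (array([536.2, 202.2]), np.float64(7.6), array([ 37., 103.]))
{'clock': 21.6667, 'tcp_pos': [0.4952, -0.0561, 0.1772], 'eef_rot': [3.1212, -0.0581, 0.3956], 'contact_force': [-0.1769, 0.948, 0.0699], 'width': 0.0346, 'qpos': [0.1562, 0.2936, -0.1821, 2.0062, 0.0705, 0.7861, -1.2407]}
```

View pics/s31.png

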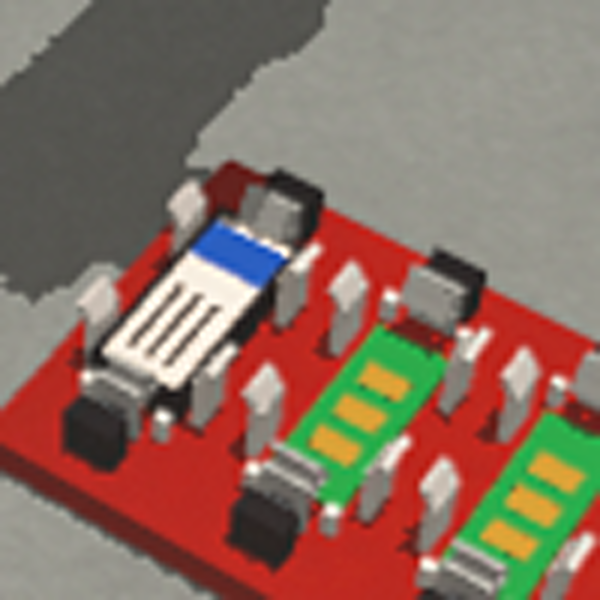

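View pics/t31.png

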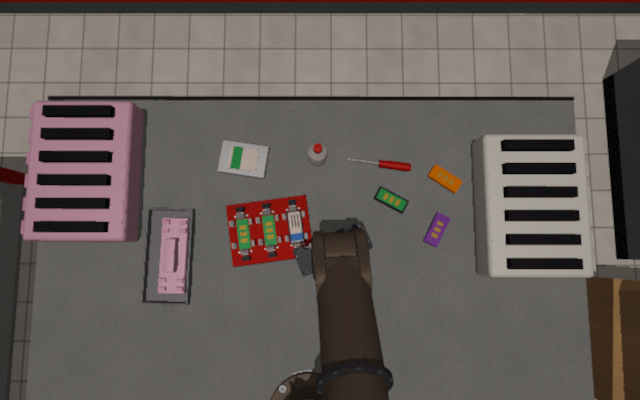

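```bash
python3 plan.py 0.664 -0.2123 0.11 62 0.3
```

```text
t 21.67 pos [ 0.4952 -0.0561  0.1772] yaw 22.67 F [-0.2  0.9  0.1] w 0.0346 q7 -1.24
[[1.36, 2.99, 0.96, -5.6, 0.3], [1.07, 3.11, 0.96, -5.6, 0.3], [0.76, 3.2, 0.96, -5.6, 0.3], [0.44, 3.26, 0.96, -5.6, 0.3], [0.12, 3.28, 0.96, -5.6, 0.3], [-0.2, 3.28, 0.96, -5.6, 0.3], [-0.52, 3.24, 0.96, -5.6, 0.3]]
```

Emit:
jog_arm([
  [1.4,3.0,0.5,-5.8,0.3],
  [1.1,3.1,0.8,-5.8,0.3],
  [0.8,3.2,0.8,-5.8,0.3],
  [0.4,3.2,0.8,-5.8,0.3],
  [0.1,3.2,0.8,-5.8,0.3],
  [-0.2,3.2,0.8,-5.8,0.3],
  [0,0,0,0,0.3],
  [0,0,0,0,0.3],
])

```text
clock: 22.33
tcp_pos: [0.6529, -0.1818, 0.1372]
eef_rot: [3.092, -0.041, 1.03]
contact_force: [-0.3, 1.0, 0.1]
width: 0.0597
```

```bash
python3 plan.py 0.664 -0.2123 0.06 62 0.3; python3 -c "
from h import *
st();mods('scene')"
```

```text
t 22.33 pos [ 0.6529 -0.1818  0.1372] yaw 59.02 F [-0.3  1.   0.1] w 0.0597 q7 -0.49
[[-0.68, 0.84, 2.57, -1.0, 0.3], [-0.7, 0.83, 2.57, -1.0, 0.3], [-0.71, 0.82, 2.57, -1.0, 0.3]]
{'clock': 22.3333, 'tcp_pos': [0.6529, -0.1818, 0.1372], 'eef_rot': [3.0916, -0.0409, 1.0302], 'contact_force': [-0.2938, 1.0233, 0.0968], 'width': 0.0597, 'qpos': [0.3819, 0.6102, -0.2751, 1.596, 0.1754, 0.8985, -0.4878]}
scene 191 (array([ 641.8, -254.7]), array([90.7, 36.3]), 62.5) (array([ 643.8, -249.9]), np.float64(57.1), array([40., 95.]))
scene 260 (array([541.2, 120.5]), array([93.1, 35.8]), 7.8) (array([534.7, 120.5]), np.float64(13.1), array([39., 92.]))
scene 284 (array([529.6, 200.3]), array([91.5, 35.3]), 8.4) (array([523.2, 200.7]), np.float64(12.9), array([40., 90.]))
scene 425 (array([767.8, 225.1]), array([69.8, 28.6]), -8.5) (array([768.4, 225.1]), np.float64(-8.7), array([29., 70.]))
```

Emit:
jog_arm([
  [-0.7,0.7,2.5,-1,0.3],
  [-0.8,0.7,2.5,-1,0.3],
  [-0.8,0.7,2.3,-1,0.3],
  [0,0,0,0,0.3],
  [0,0,0,0,0.3],
])

```text
clock: 22.8
tcp_pos: [0.6659, -0.2038, 0.065]
eef_rot: [3.087, -0.042, 1.085]
contact_force: [-0.1, 0.9, 0.1]
width: 0.0598
```

```bash
python3 plan.py 0.664 -0.2123 0.031 62 0.3; python3 -c "
from h import *
cv2.imwrite('pics/s32.png',cv2.resize(snapshot('scene')[80:230,180:330],None,fx=4,fy=4))"
```

```text
t 22.8 pos [ 0.6659 -0.2038  0.065 ] yaw 62.14 F [-0.1  0.9  0.1] w 0.0598 q7 -0.43
[[-0.84, 0.23, 3.4, 0.1, 0.3]]
```

View pics/s32.png

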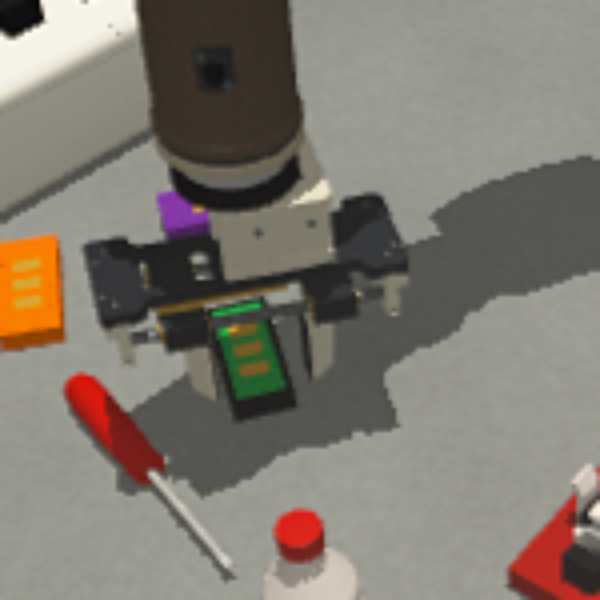

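Emit:
jog_arm([
  [-0.5,0.2,1.7,0,0.3],
  [-0.4,0.1,1.6,0,0.3],
  [-0.1,0,0.3,0,0.3],
  [0,0,0.1,0,-0.07],
])

```text
clock: 23.18
tcp_pos: [0.6688, -0.2095, 0.0329]
eef_rot: [3.081, -0.045, 1.086]
contact_force: [0.3, 0.6, 0.5]
width: 0.0567
```

```bash
python3 plan.py 0.664 -0.2123 0.031 62 0.3
```

```text
t 23.18 pos [ 0.6688 -0.2095  0.0329] yaw 62.23 F [0.3 0.6 0.5] w 0.0567 q7 -0.43
[[-0.47, -0.3, 0.19, 0.2, 0.3]]
```

Emit:
jog_arm([
  [-0.5,0,0.1,0,-0.07],
  [0,0,0,0,-0.07],
  [0,0,0,0,-0.07],
  [0,0,0,0,-0.07],
])

```text
clock: 23.52
tcp_pos: [0.6669, -0.213, 0.0339]
eef_rot: [3.08, -0.046, 1.086]
contact_force: [0.2, 0.4, -0.3]
width: 0.0436
```

```bash
python3 plan.py 0.664 -0.2123 0.031 62 0.3
```

```text
t 23.52 pos [ 0.6669 -0.213   0.0339] yaw 62.25 F [ 0.2  0.4 -0.3] w 0.0436 q7 -0.42
[[-0.07, -0.29, 0.29, 0.3, 0.3]]
```

Emit:
jog_arm([
  [0,0,-1,0,-1],
  [0,0,-2.5,0,-1],
  [0,0,-2.5,0,-1],
  [0,0,-0.5,0,-1],
])

```text
clock: 23.85
tcp_pos: [0.6603, -0.213, 0.1007]
eef_rot: [3.085, -0.045, 1.087]
contact_force: [0.4, 0.6, -1.3]
width: 0.0434
```

```bash
python3 plan.py 0.48 -0.145 0.10 52 -1; python3 -c "
from h import *
cv2.imwrite('pics/s33.png',cv2.resize(snapshot('scene')[80:230,180:330],None,fx=4,fy=4))"
```

```text
t 23.85 pos [ 0.6603 -0.213   0.1007] yaw 62.26 F [ 0.4  0.6 -1.3] w 0.0434 q7 -0.4
[[-0.4, -3.19, 0.01, 1.7, -1.0], [-0.49, -3.17, 0.01, 1.7, -1.0], [-0.59, -3.16, 0.01, 1.7, -1.0], [-0.68, -3.14, 0.01, 1.7, -1.0], [-0.77, -3.12, 0.01, 1.7, -1.0], [-0.87, -3.09, 0.01, 1.7, -1.0]]
```

View pics/s33.png

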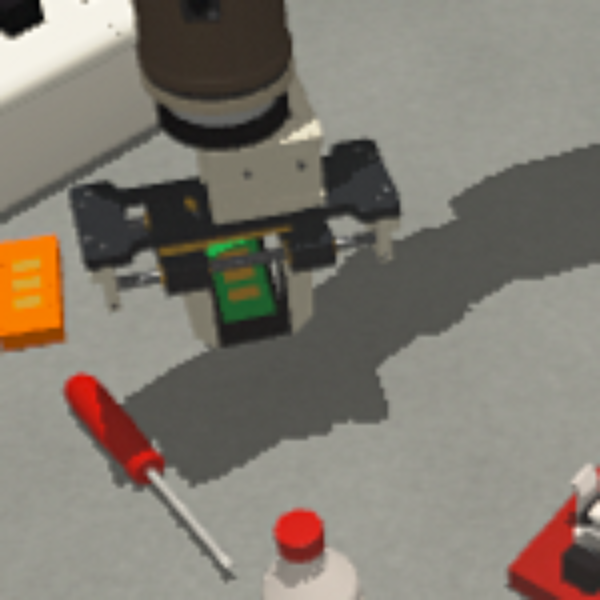

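Emit:
jog_arm([
  [-0.4,-3.1,0,1.7,-1],
  [-0.5,-3.1,0,1.7,-1],
  [-0.6,-3.1,0,1.7,-1],
  [-0.7,-3.1,0,1.7,-1],
  [-0.8,-3.1,0,1.7,-1],
  [-0.9,-2.6,0,1.7,-1],
  [0,0,0.3,0,-1],
  [0,0,0,0,-1],
])

```text
clock: 24.57
tcp_pos: [0.4772, -0.1467, 0.0819]
eef_rot: [3.093, -0.055, 0.899]
contact_force: [0.8, 0.3, -1.4]
width: 0.0435
```

Emit:
jog_arm([
  [0,0,0.2,0,-0.055],
  [0,0,0,0,-0.052],
  [0,0,0,0,-0.05],
  [0,0,0,0,-0.05],
  [0,0,0,0,-0.06],
])

```text
clock: 24.98
tcp_pos: [0.4803, -0.1473, 0.0794]
eef_rot: [3.092, -0.057, 0.899]
contact_force: [1.0, -0.9, -2.3]
width: 0.043
```

```bash
python3 -c "
from h import *
b=(250,80,350,180);st()
ov(f'pics/s34.png',[],.046,zoff=.022,b=b,k=5)"
```

```text
{'clock': 24.9833, 'tcp_pos': [0.4803, -0.1473, 0.0794], 'eef_rot': [3.0919, -0.0567, 0.8994], 'contact_force': [0.9875, -0.899, -2.2527], 'width': 0.043, 'qpos': [0.4107, 0.4524, -0.2588, 2.0904, 0.1651, 0.5471, -0.6301]}
```

View pics/s34.png

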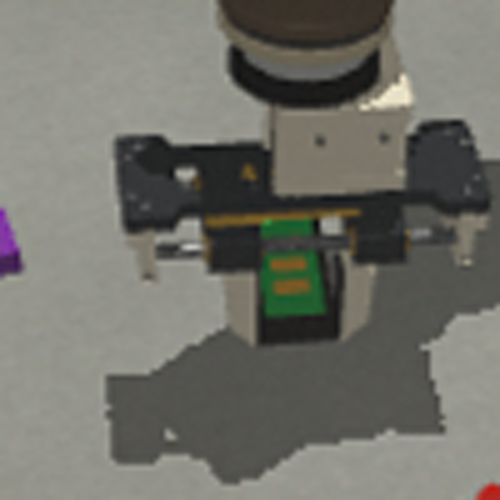

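Emit:
jog_arm([
  [0,0,0,0,-0.048],
  [0,0,0,0,-0.048],
  [0,0,0,0,-0.048],
  [0,0,0,0,-0.06],
])

```text
clock: 25.37
tcp_pos: [0.4813, -0.1476, 0.0795]
eef_rot: [3.091, -0.057, 0.899]
contact_force: [0.3, 0.1, -1.2]
width: 0.0434
```

```bash
python3 -c "
from h import *
b=(250,80,350,180);st()
ov(f'pics/s35.png',[],.046,zoff=.022,b=b,k=5)"
```

```text
{'clock': 25.3667, 'tcp_pos': [0.4813, -0.1476, 0.0795], 'eef_rot': [3.0912, -0.0572, 0.8993], 'contact_force': [0.2734, 0.1489, -1.2412], 'width': 0.0434, 'qpos': [0.4108, 0.4531, -0.2587, 2.0887, 0.165, 0.5473, -0.6299]}
```

View pics/s35.png

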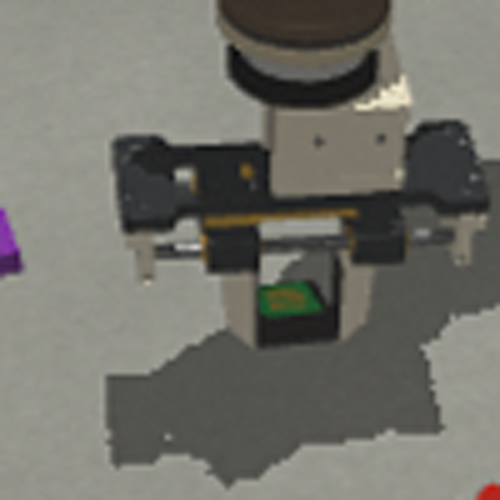

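Emit:
jog_arm([
  [0,0,-1,0,-0.048],
  [0,0,-1,0,-0.048],
  [0,0,-1,0,-0.048],
  [0,0,-1,0,-0.048],
  [0,0,-0.6,0,-0.047],
  [0,0,0,0,-0.046],
  [0,0,0,0,-0.046],
  [0,0,0,0,-0.06],
])

```text
clock: 26.08
tcp_pos: [0.4776, -0.1483, 0.1321]
eef_rot: [3.089, -0.058, 0.9]
contact_force: [0.5, -0.7, -1.8]
width: 0.0433
```

```bash
python3 -c "
from h import *
b=(250,80,350,180);st()
ov(f'pics/s36.png',[],.046,zoff=.022,b=b,k=5)"
```

```text
{'clock': 26.0833, 'tcp_pos': [0.4776, -0.1483, 0.1321], 'eef_rot': [3.089, -0.0578, 0.8997], 'contact_force': [0.512, -0.7096, -1.8348], 'width': 0.0433, 'qpos': [0.4425, 0.366, -0.2883, 2.0511, 0.1231, 0.668, -0.5905]}
```

View pics/s36.png

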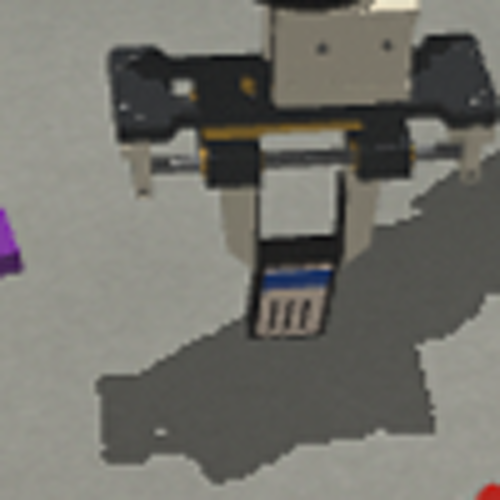

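Emit:
jog_arm([
  [0,0,0.9,0,-0.06],
  [-0.3,0,0.8,0,-0.06],
  [-1.2,0,0.1,0,-0.05],
  [-1.2,0,0.05,0,-0.05],
  [-1.2,0,0,0,-0.05],
  [-1.2,0,0,0,-0.05],
  [-1.2,0,0.1,0,-0.05],
])

```text
clock: 26.72
tcp_pos: [0.4559, -0.1911, 0.1134]
eef_rot: [3.067, -0.078, 0.914]
contact_force: [-7.2, 8.6, 33.9]
width: 0.0442
```

```bash
python3 -c "
from h import *
b=(250,80,350,180);st()
ov(f'pics/s37.png',[],.046,zoff=.022,b=b,k=5)"
```

```text
{'clock': 26.7167, 'tcp_pos': [0.4559, -0.1911, 0.1134], 'eef_rot': [3.0675, -0.078, 0.9145], 'contact_force': [-7.1759, 8.6267, 33.8942], 'width': 0.0442, 'qpos': [0.5597, 0.3807, -0.2978, 2.0985, 0.1153, 0.5831, -0.4651]}
```

View pics/s37.png

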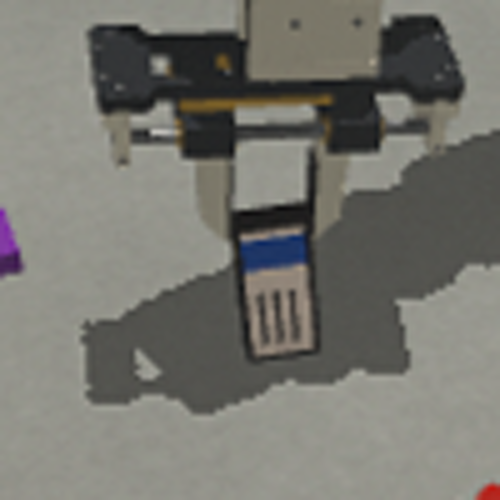

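Emit:
jog_arm([
  [-1.0,0,-0.5,0,-0.05],
  [-1.3,0,-0.1,0,-0.05],
  [-1.3,0,0.2,0,-0.05],
])

```text
clock: 27.02
tcp_pos: [0.4322, -0.2209, 0.1132]
eef_rot: [3.068, -0.078, 0.916]
contact_force: [-7.1, 4.2, 31.5]
width: 0.0438
```

```bash
python3 -c "
from h import *
b=(250,80,350,180);st()
ov(f'pics/s38.png',[],.046,zoff=.022,b=b,k=5)"
```

```text
{'clock': 27.0167, 'tcp_pos': [0.4322, -0.2209, 0.1132], 'eef_rot': [3.0677, -0.0782, 0.916], 'contact_force': [-7.0918, 4.1922, 31.5437], 'width': 0.0438, 'qpos': [0.6456, 0.3721, -0.3038, 2.1145, 0.101, 0.5795, -0.3732]}
```

View pics/s38.png

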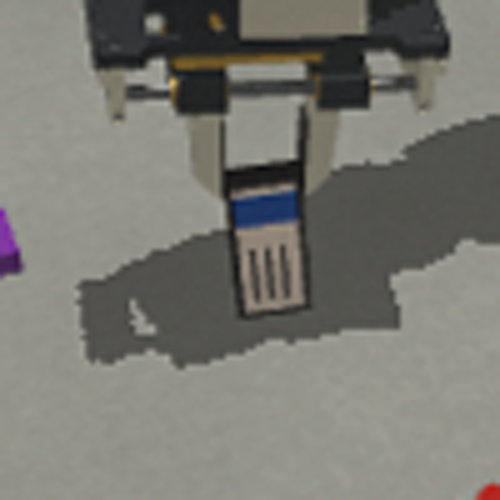

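Emit:
jog_arm([
  [-0.3,0,-0.5,0,-0.047],
  [-1.3,0,-0.1,0,-0.047],
  [-1.3,0,0,0,-0.047],
  [-1.3,0,0,0,-0.047],
])

```text
clock: 27.4
tcp_pos: [0.4027, -0.2561, 0.1129]
eef_rot: [3.072, -0.077, 0.916]
contact_force: [-3.6, 4.1, 21.2]
width: 0.0439
```

```bash
python3 -c "
from h import *
b=(240,70,340,170);st()
ov(f'pics/s39.png',[],.046,zoff=.022,b=b,k=5)"
```

```text
{'clock': 27.4, 'tcp_pos': [0.4027, -0.2561, 0.1129], 'eef_rot': [3.0718, -0.0774, 0.9159], 'contact_force': [-3.5745, 4.1435, 21.2353], 'width': 0.0439, 'qpos': [0.7492, 0.367, -0.3084, 2.1243, 0.0844, 0.5842, -0.2614]}
```

View pics/s39.png

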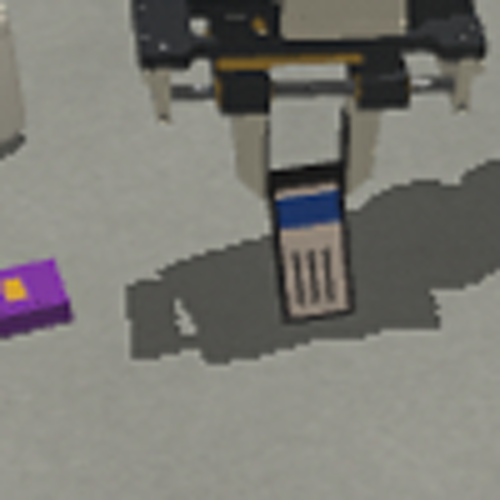

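Emit:
jog_arm([
  [0,0,-0.6,0,-0.05],
  [-1.0,0,-0.3,0,-0.05],
  [-1.3,0,-0.1,0,-0.05],
  [-1.3,0,-0.1,0,-0.05],
])

```text
clock: 27.78
tcp_pos: [0.376, -0.2864, 0.1189]
eef_rot: [3.077, -0.076, 0.916]
contact_force: [0.9, 0.0, -2.0]
width: 0.0437
```

```bash
python3 -c "
from h import *
b=(240,60,340,160);st()
ov(f'pics/s40.png',[],.046,zoff=.022,b=b,k=5)"
```

```text
{'clock': 27.7833, 'tcp_pos': [0.376, -0.2864, 0.1189], 'eef_rot': [3.0768, -0.0765, 0.9155], 'contact_force': [0.8937, 0.0335, -2.0075], 'width': 0.0437, 'qpos': [0.8412, 0.3564, -0.3119, 2.1196, 0.0665, 0.6099, -0.1593]}
```

View pics/s40.png

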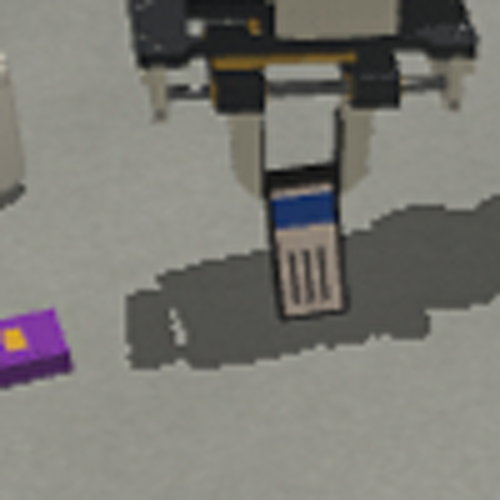

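Emit:
jog_arm([
  [0.3,0,0.4,0,-0.06],
  [0,0,0.3,0,-0.06],
  [0,0,0.1,0,-0.06],
])

```text
clock: 28.08
tcp_pos: [0.3769, -0.2859, 0.1121]
eef_rot: [3.077, -0.075, 0.911]
contact_force: [-10.2, 7.2, 37.5]
width: 0.0443
```

```bash
python3 -c "
from h import *
b=(240,60,340,160);st()
ov(f'pics/s41.png',[],.046,zoff=.022,b=b,k=5)"
```

```text
{'clock': 28.0833, 'tcp_pos': [0.3769, -0.2859, 0.1121], 'eef_rot': [3.0773, -0.0748, 0.9106], 'contact_force': [-10.2144, 7.2471, 37.4698], 'width': 0.0443, 'qpos': [0.8322, 0.3677, -0.3062, 2.1254, 0.0743, 0.593, -0.1735]}
```

View pics/s41.png

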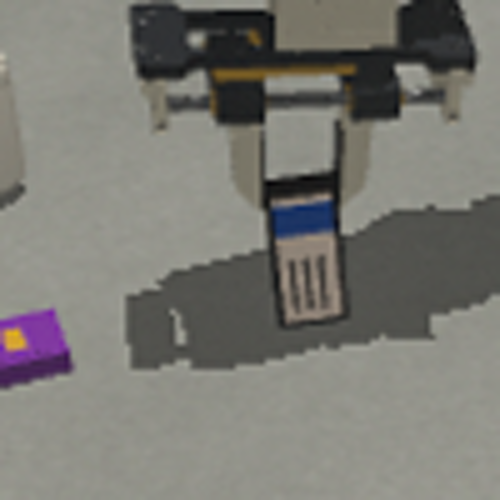

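Emit:
jog_arm([
  [0,0,-0.25,0,-0.05],
  [0,0,0,0,0.1],
  [0,0,0,0,0.3],
  [0,0,0,0,0.3],
])

```text
clock: 28.47
tcp_pos: [0.3788, -0.2826, 0.1142]
eef_rot: [3.078, -0.076, 0.916]
contact_force: [0.4, -0.6, -0.4]
width: 0.0574
```

```bash
python3 -c "
from h import *
b=(240,60,340,160);st()
ov(f'pics/s42.png',[],.046,zoff=.022,b=b,k=5)"
```

```text
{'clock': 28.4667, 'tcp_pos': [0.3788, -0.2826, 0.1142], 'eef_rot': [3.0775, -0.0758, 0.9156], 'contact_force': [0.4117, -0.6378, -0.377], 'width': 0.0574, 'qpos': [0.8277, 0.3639, -0.3094, 2.1245, 0.0724, 0.5978, -0.1747]}
```

View pics/s42.png

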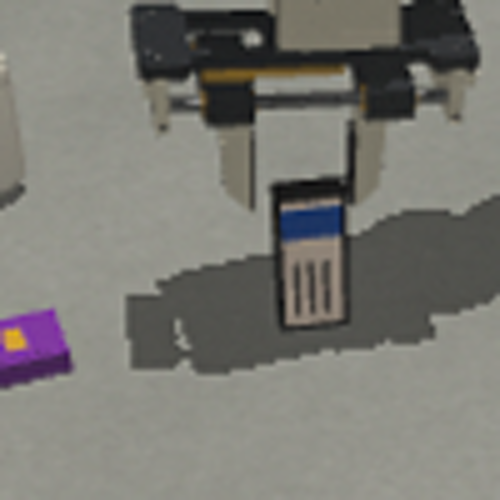

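Emit:
jog_arm([
  [1.5,0,0.2,0,0.3],
  [2.0,0,0.3,0,0.3],
  [1.7,0,0.4,0,0.3],
  [0,0,0,0,-1],
  [0,0,0,0,-1],
  [0,0,0,0,-1],
  [0,0,0,0,-1],
])

```text
clock: 29.1
tcp_pos: [0.412, -0.2405, 0.1071]
eef_rot: [3.079, -0.076, 0.914]
contact_force: [0.6, -0.5, 0.2]
width: 0.0375
```

Emit:
jog_arm([
  [0,0,0.1,0,-1],
  [0,0,0,0,-1],
  [0,0,0,0,-1],
  [0,0,0,0,-1],
])

```text
clock: 29.43
tcp_pos: [0.4106, -0.2426, 0.1059]
eef_rot: [3.079, -0.075, 0.91]
contact_force: [-0.1, -0.2, -0.0]
width: 0.0106
```

```bash
python3 -c "
from h import *
b=(240,60,340,160);st()
ov(f'pics/s43.png',[],.046,zoff=.022,b=b,k=5)"
```

```text
{'clock': 29.4333, 'tcp_pos': [0.4106, -0.2426, 0.1059], 'eef_rot': [3.0793, -0.0748, 0.9099], 'contact_force': [-0.1422, -0.1535, -0.0375], 'width': 0.0106, 'qpos': [0.7053, 0.3796, -0.3002, 2.1278, 0.0949, 0.5737, -0.3113]}
```

View pics/s43.png

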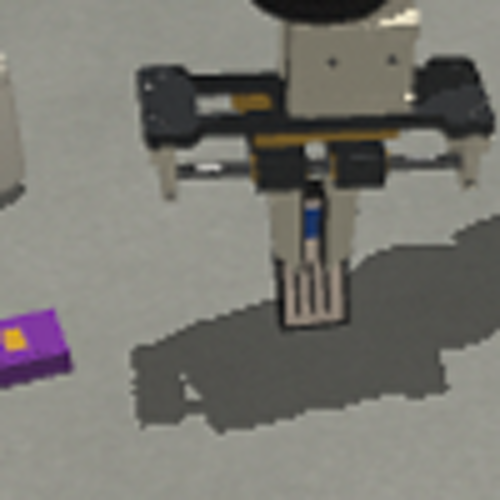

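Emit:
jog_arm([
  [-1.5,0,-0.1,0,-1],
  [-1.5,0,-0.1,0,-1],
  [-1.2,0,-0.1,0,-1],
  [-1.0,0,-0.1,0,-1],
  [-0.8,0,0,0,-1],
  [-0.8,0,0,0,-1],
  [0,0,0,0,-1],
  [0,0,0,0,-1],
])

```text
clock: 30.15
tcp_pos: [0.3671, -0.2989, 0.1051]
eef_rot: [3.078, -0.075, 0.91]
contact_force: [-0.7, 1.2, 0.2]
width: 0.0004
```

```bash
python3 -c "
from h import *
b=(240,60,340,160);st()
ov(f'pics/s44.png',[],.046,zoff=.022,b=b,k=5)"
```

```text
{'clock': 30.15, 'tcp_pos': [0.3671, -0.2989, 0.1051], 'eef_rot': [3.078, -0.0754, 0.9104], 'contact_force': [-0.6756, 1.2247, 0.2223], 'width': 0.0004, 'qpos': [0.8674, 0.3817, -0.3059, 2.1284, 0.0769, 0.5798, -0.1396]}
```

View pics/s44.png

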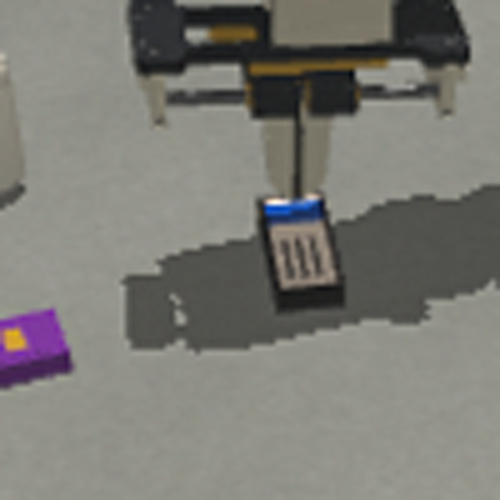

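Emit:
jog_arm([
  [0,0,-2,0,0.3],
  [0,0,-1,0,0.3],
  [0,0,0,0,0.3],
  [0,0,0,0,0.3],
  [0,0,0,0,0.3],
  [0,0,0,0,0.3],
  [0,0,0,0,0.3],
  [0,0,0,0,0.3],
])

```text
clock: 30.87
tcp_pos: [0.3657, -0.2966, 0.1342]
eef_rot: [3.079, -0.076, 0.915]
contact_force: [0.4, 1.2, -1.2]
width: 0.049
```

```bash
python3 -c "
from h import *
b=(280,80,320,130);st()
ov(f'pics/s45.png',[],.046,zoff=.022,b=b,k=12)"
```

```text
{'clock': 30.8667, 'tcp_pos': [0.3657, -0.2966, 0.1342], 'eef_rot': [3.0795, -0.0764, 0.9149], 'contact_force': [0.3571, 1.2081, -1.1549], 'width': 0.049, 'qpos': [0.8839, 0.3325, -0.3224, 2.104, 0.053, 0.6539, -0.1176]}
```

View pics/s45.png

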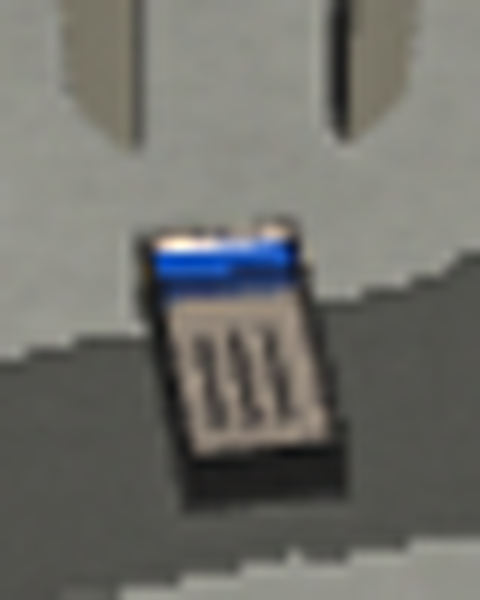

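```bash
python3 -c "
from h import *
P=np.array([ray('scene',(280+a/12,80+b/12),.016)[:2] for a,b in((142,235),(295,222),(345,445),(185,462))]);print(P.round(4).tolist(),P.mean(0),rect(P))
m=(P[2]+P[3]-P[0]-P[1]);print(np.degrees(np.arctan2(m[1],m[0])))
o=get_obs()
from scipy.spatial.transform import Rotation as R
print(R.from_euler('xyz',o['eef_rot']).as_matrix().round(3))
"
```

```text
[[0.3289, -0.3735], [0.2959, -0.3468], [0.3564, -0.2692], [0.3901, -0.2949]] [ 0.34282095 -0.3210932 ] (array([ 342.8, -321.2]), array([99.5, 42.4]), 52.1)
52.08202276670064
[[ 0.608  0.788  0.095]
 [ 0.79  -0.612  0.023]
 [ 0.076  0.062 -0.995]]
```

```bash
cat > plan.py <<'E'
# usage: plan.py x y z yaw_deg [fingers] [step_cm]: suggests rows in tool axes from the present pose (full orientation)
import sys,math
from h import *
from scipy.spatial.transform import Rotation as R
a=[float(v) for v in sys.argv[1:]]
o=get_obs(); p=np.array(o["tcp_pos"]); e=o["eef_rot"]; yaw=e[2]
T=np.array(a[:3]); f=a[4] if len(a)>4 else 1; step=a[5] if len(a)>5 else 3.8
dy=(a[3]-math.degrees(yaw)+180)%360-180
R0=R.from_euler('xyz',e)
print("t",round(o["clock"],2),"pos",np.round(p,4),"yaw",round(math.degrees(yaw),2),"F",np.round(o["contact_force"],1),"w",round(o["width"],4),"zt",R0.as_matrix()[:,2].round(3))
n=max(1,math.ceil(np.linalg.norm(T-p)*100/step-.05),math.ceil(abs(dy)/7))
d=(T-p)*100/n; out=[]
for i in range(n):
    M=(R0*R.from_euler('z',-dy*i/n,degrees=True)).as_matrix(); t=M.T@d
    out.append([round(float(t[0]),2),round(float(t[1]),2),round(float(t[2]),2),round(-dy/n,1),f])
for i in range(0,n,8): print(out[i:i+8])
E
python3 plan.py 0.341 -0.3215 0.06 52.1 0.3
```

```text
t 30.92 pos [ 0.3656 -0.2966  0.1341] yaw 52.42 F [ 0.3 -0.3  0.5] w 0.0532 zt [ 0.095  0.023 -0.995]
[[-1.34, -0.29, 2.36, 0.1, 0.3], [-1.34, -0.29, 2.36, 0.1, 0.3], [-1.34, -0.29, 2.36, 0.1, 0.3]]
```

Emit:
jog_arm([
  [-1.4,-0.3,2.3,0,0.3],
  [-1.4,-0.3,2.3,0,0.3],
  [-1.3,-0.3,2.0,0,0.3],
  [0,0,0,0,0.3],
  [0,0,0,0,0.3],
])

```text
clock: 31.33
tcp_pos: [0.3412, -0.3228, 0.0631]
eef_rot: [3.077, -0.077, 0.917]
contact_force: [0.8, 0.6, 0.4]
width: 0.0596
```

```bash
python3 plan.py 0.341 -0.3215 0.034 52.1 0.3; python3 -c "
from h import *
ov('pics/s46.png',[],.046,zoff=.022,b=(250,50,350,150),k=5)"
```

```text
t 31.33 pos [ 0.3412 -0.3228  0.0631] yaw 52.52 F [0.8 0.6 0.4] w 0.0596 zt [ 0.098  0.022 -0.995]
[[-0.13, -0.29, 2.89, 0.4, 0.3]]
```

View pics/s46.png

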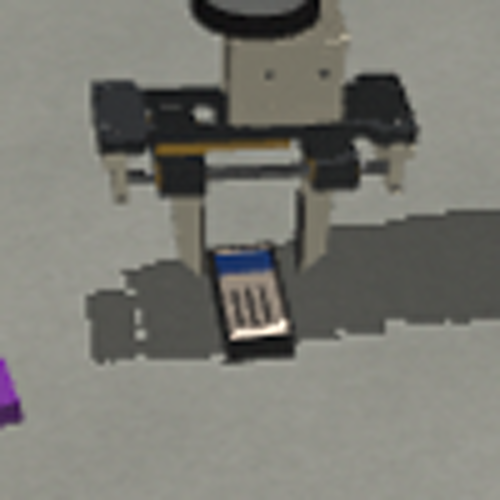

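Emit:
jog_arm([
  [-0.1,-0.2,1.5,0.4,0.3],
  [-0.1,-0.1,1.3,0,0.3],
  [0,0,0.2,0,0.3],
  [0,0,0.1,0,-1],
  [0,0,0,0,-1],
  [0,0,0,0,-1],
  [0,0,0,0,-1],
  [0,0,0,0,-1],
])

```text
clock: 32.05
tcp_pos: [0.3469, -0.3219, 0.0389]
eef_rot: [3.067, -0.078, 0.914]
contact_force: [-0.7, 0.0, -1.6]
width: 0.043
```

```bash
python3 plan.py 0.536 0.202 0.17 8 -1; python3 -c "
from h import *
ov('pics/s47.png',[],.046,zoff=.022,b=(250,50,350,150),k=5)"
```

```text
t 32.05 pos [ 0.3469 -0.3219  0.0389] yaw 52.36 F [-0.7  0.  -1.6] w 0.043 zt [ 0.106  0.016 -0.994]
[[3.37, -1.02, -0.64, 2.8, -1.0], [3.32, -1.18, -0.64, 2.8, -1.0], [3.25, -1.34, -0.64, 2.8, -1.0], [3.19, -1.5, -0.64, 2.8, -1.0], [3.11, -1.65, -0.64, 2.8, -1.0], [3.03, -1.8, -0.64, 2.8, -1.0], [2.94, -1.94, -0.64, 2.8, -1.0], [2.84, -2.08, -0.64, 2.8, -1.0]]
[[2.73, -2.22, -0.64, 2.8, -1.0], [2.62, -2.35, -0.64, 2.8, -1.0], [2.51, -2.47, -0.64, 2.8, -1.0], [2.38, -2.59, -0.64, 2.8, -1.0], [2.26, -2.7, -0.64, 2.8, -1.0], [2.12, -2.81, -0.64, 2.8, -1.0], [1.99, -2.91, -0.64, 2.8, -1.0], [1.84, -3.0, -0.64, 2.8, -1.0]]
```

View pics/s47.png

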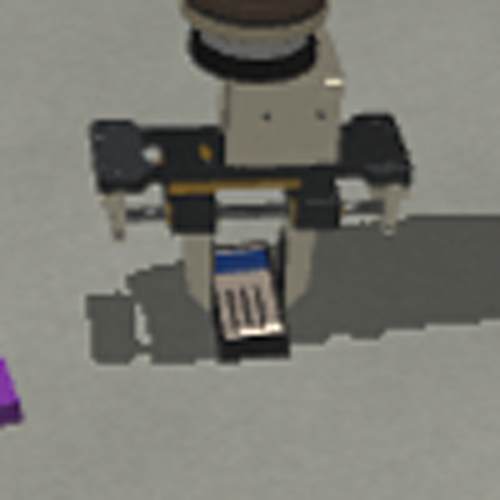

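Emit:
jog_arm([
  [0,0,0,0,0.25],
  [0,0,0,0,0.25],
  [-0.6,-0.1,0.6,0,0.25],
  [-0.1,0,0.4,0,0.25],
  [0,0,0.2,0,-1],
  [0,0,0.1,0,-1],
  [0,0,0.1,0,-1],
  [0,0,0.1,0,-1],
])

```text
clock: 32.77
tcp_pos: [0.3391, -0.3242, 0.0265]
eef_rot: [3.075, -0.076, 0.913]
contact_force: [-2.3, 1.5, 28.6]
width: 0.044
```

```bash
python3 plan.py 0.536 0.202 0.17 8 -1
```

```text
t 32.77 pos [ 0.3391 -0.3242  0.0265] yaw 52.31 F [-2.3  1.5 28.6] w 0.044 zt [ 0.099  0.019 -0.995]
[[3.41, -0.99, -0.71, 2.8, -1.0], [3.36, -1.16, -0.71, 2.8, -1.0], [3.3, -1.32, -0.71, 2.8, -1.0], [3.23, -1.47, -0.71, 2.8, -1.0], [3.16, -1.63, -0.71, 2.8, -1.0], [3.08, -1.78, -0.71, 2.8, -1.0], [2.99, -1.93, -0.71, 2.8, -1.0], [2.89, -2.07, -0.71, 2.8, -1.0]]
[[2.79, -2.21, -0.71, 2.8, -1.0], [2.68, -2.34, -0.71, 2.8, -1.0], [2.56, -2.46, -0.71, 2.8, -1.0], [2.44, -2.59, -0.71, 2.8, -1.0], [2.31, -2.7, -0.71, 2.8, -1.0], [2.18, -2.81, -0.71, 2.8, -1.0], [2.04, -2.91, -0.71, 2.8, -1.0], [1.9, -3.01, -0.71, 2.8, -1.0]]
```

Emit:
jog_arm([
  [0,0,-1,0,-1],
  [0.5,0,-3,0,-1],
  [3.0,-0.9,-3,3,-1],
  [3.3,-1.1,-3,3,-1],
  [3.3,-1.3,-2.5,3,-1],
  [3.2,-1.5,-1.5,3,-1],
  [3.2,-1.6,-0.7,3,-1],
  [3.1,-1.8,-0.5,3,-1],
])

```text
clock: 33.43
tcp_pos: [0.4036, -0.1337, 0.1905]
eef_rot: [3.109, -0.091, 0.566]
contact_force: [1.1, -1.1, -2.3]
width: 0.0442
```

```bash
python3 plan.py 0.535 0.202 0.17 8 -1; python3 -c "
from h import *
ov('pics/s48.png',[],.046,zoff=.022,b=(250,80,400,200),k=5)"
```

```text
t 33.43 pos [ 0.4036 -0.1337  0.1905] yaw 32.44 F [ 1.1 -1.1 -2.3] w 0.0442 zt [ 0.095  0.021 -0.995]
[[2.88, -2.14, 0.4, 2.4, -1.0], [2.78, -2.26, 0.4, 2.4, -1.0], [2.69, -2.38, 0.4, 2.4, -1.0], [2.58, -2.49, 0.4, 2.4, -1.0], [2.47, -2.6, 0.4, 2.4, -1.0], [2.36, -2.7, 0.4, 2.4, -1.0], [2.24, -2.8, 0.4, 2.4, -1.0], [2.12, -2.89, 0.4, 2.4, -1.0]]
[[2.0, -2.98, 0.4, 2.4, -1.0], [1.87, -3.06, 0.4, 2.4, -1.0]]
```

View pics/s48.png

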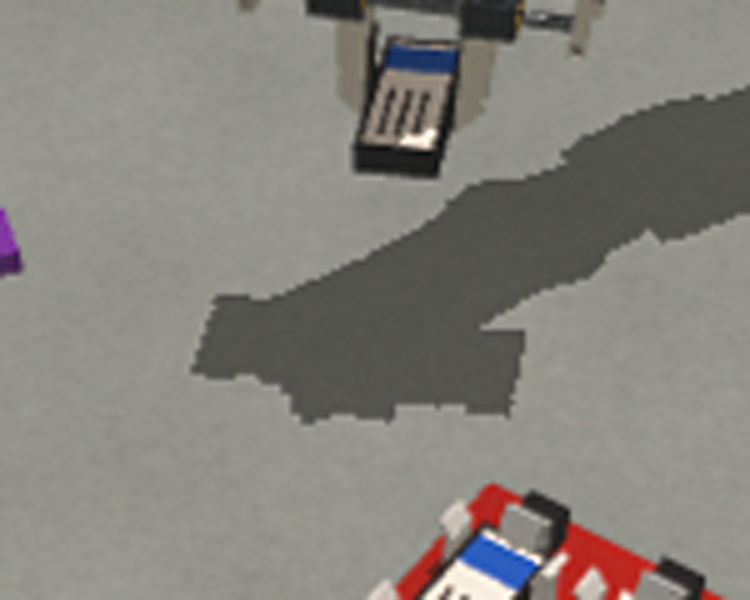

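```bash
python3 plan.py 0.5425 0.1226 0.15 8 -1
```

```text
t 33.48 pos [ 0.4073 -0.1267  0.1921] yaw 32.46 F [3.2 7.1 0.2] w 0.0438 zt [ 0.098  0.024 -0.995]
[[3.03, -1.75, 0.76, 3.1, -1.0], [2.94, -1.91, 0.76, 3.1, -1.0], [2.83, -2.06, 0.76, 3.1, -1.0], [2.72, -2.21, 0.76, 3.1, -1.0], [2.59, -2.35, 0.76, 3.1, -1.0], [2.46, -2.49, 0.76, 3.1, -1.0], [2.33, -2.61, 0.76, 3.1, -1.0], [2.19, -2.73, 0.76, 3.1, -1.0]]
```

Emit:
jog_arm([
  [3.0,-1.8,0.4,3,-1],
  [2.9,-1.9,0.4,3,-1],
  [2.8,-2.1,0.4,3,-1],
  [2.7,-2.2,0.4,3,-1],
  [2.6,-2.3,0.4,3,-1],
  [2.5,-2.4,0.4,3,-1],
  [1.6,-1.6,0.4,3,-1],
  [0,0,0,0,-1],
])

```text
clock: 34.15
tcp_pos: [0.5198, 0.0862, 0.1749]
eef_rot: [-3.135, -0.099, 0.184]
contact_force: [0.4, 0.8, -1.2]
width: 0.0443
```

Emit:
jog_arm([
  [0,0,0,0,-1],
  [0,0,0,0,-1],
])

```text
clock: 34.32
tcp_pos: [0.519, 0.0868, 0.1729]
eef_rot: [-3.135, -0.095, 0.189]
contact_force: [-0.0, 0.1, -1.8]
width: 0.044
```

```bash
python3 plan.py 0.5425 0.1226 0.11 8 -1; python3 -c "
from h import *
ov('pics/s49.png',[],.046,zoff=.022,b=(300,120,420,240),k=5)"
```

```text
t 34.32 pos [0.519  0.0868 0.1729] yaw 10.81 F [-0.   0.1 -1.8] w 0.044 zt [ 0.092  0.024 -0.995]
[[1.18, -1.52, 3.28, 1.4, -1.0], [1.15, -1.54, 3.28, 1.4, -1.0]]
```

View pics/s49.png

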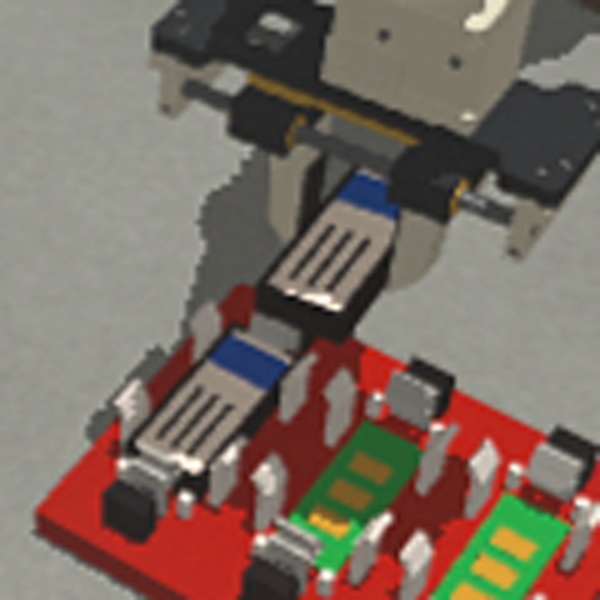

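Emit:
jog_arm([
  [1.2,-1.5,2.2,1.4,-1],
  [1.1,-1.5,2.0,1.4,-1],
  [0,-0.2,0.5,0,-1],
  [0,0,0,0,-1],
  [0,0,0,0,-1],
])

```text
clock: 34.78
tcp_pos: [0.5395, 0.1144, 0.127]
eef_rot: [-3.135, -0.093, 0.13]
contact_force: [-0.7, -0.5, -0.9]
width: 0.0438
```

```bash
python3 plan.py 0.5425 0.1226 0.105 8 -1; python3 -c "
from h import *
ov('pics/s50.png',[],.046,zoff=.022,b=(320,140,430,250),k=5)"
```

```text
t 34.78 pos [0.5395 0.1144 0.127 ] yaw 7.44 F [-0.7 -0.5 -0.9] w 0.0438 zt [ 0.091  0.019 -0.996]
[[0.2, -0.76, 2.23, -0.6, -1.0]]
```

View pics/s50.png

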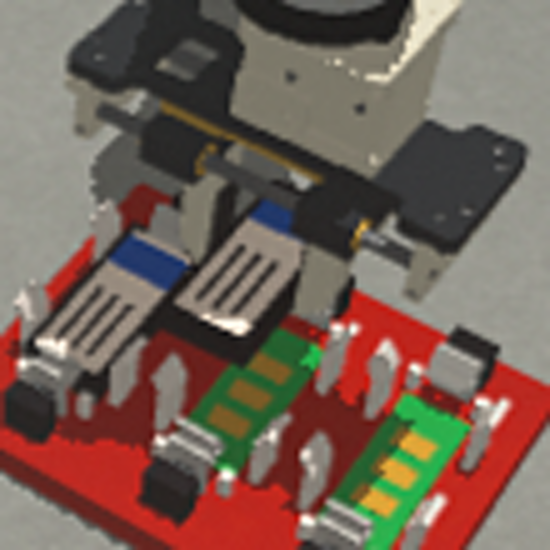

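```bash
python3 -c "
from h import *
b=(350,170,400,230)
for i,(th,s) in enumerate(((0,0),(4,0),(4,-.004))): ov(f'pics/o{i}.png',[th],s,zoff=.0186,b=b,k=5)
cv2.imwrite('pics/s51.png',np.hstack([cv2.imread(f'pics/o{i}.png') for i in range(3)]))"
```

```text
(no output)
```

View pics/s51.png

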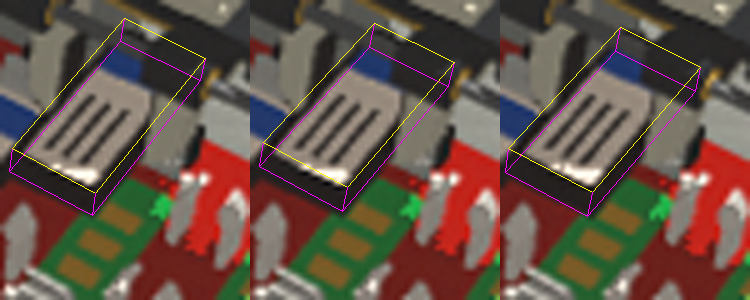

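Emit:
jog_arm([
  [0.3,-0.8,1.0,-0.6,-1],
  [0.2,-0.1,1.0,0,-1],
  [0,0,0.3,0,-1],
  [0,0,0,0,-1],
])

```text
clock: 35.32
tcp_pos: [0.5475, 0.1249, 0.1053]
eef_rot: [-3.136, -0.098, 0.14]
contact_force: [-0.8, 0.2, -0.4]
width: 0.0438
```

```bash
python3 plan.py 0.545 0.1226 0.09 8 -1
```

```text
t 35.32 pos [0.5475 0.1249 0.1053] yaw 8.01 F [-0.8  0.2 -0.4] w 0.0438 zt [ 0.096  0.02  -0.995]
[[-0.43, 0.2, 1.49, 0.0, -1.0]]
```

Emit:
jog_arm([
  [-0.4,0.2,0.8,0,-1],
  [-0.2,0,0.8,0,-1],
  [-0.1,0,0.3,0,-1],
  [0,0,0,0,-1],
])

```text
clock: 35.65
tcp_pos: [0.5416, 0.1219, 0.0827]
eef_rot: [-3.136, -0.097, 0.14]
contact_force: [0.6, -0.3, -2.8]
width: 0.0439
```

```bash
python3 plan.py 0.545 0.1226 0.075 8 -1; python3 -c "
from h import *
ov('pics/s52.png',[],.046,zoff=.022,b=(320,150,420,250),k=6)"
```

```text
t 35.65 pos [0.5416 0.1219 0.0827] yaw 8.03 F [ 0.6 -0.3 -2.8] w 0.0439 zt [ 0.095  0.019 -0.995]
[[0.27, -0.01, 0.8, 0.0, -1.0]]
```

View pics/s52.png

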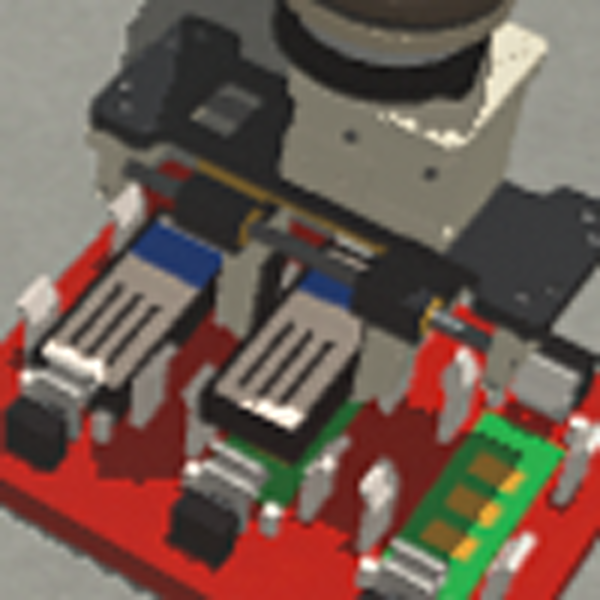

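Emit:
jog_arm([
  [0.3,0,0.5,0,-1],
  [0,0,0.3,0,-1],
  [0,0,0,0,-1],
])

```text
clock: 35.95
tcp_pos: [0.5458, 0.1226, 0.0751]
eef_rot: [-3.136, -0.097, 0.14]
contact_force: [-2.6, 0.0, 0.4]
width: 0.044
```

```bash
python3 plan.py 0.545 0.1226 0.075 8 -1; python3 -c "
from h import *
ov('pics/s53.png',[],.046,zoff=.022,b=(320,150,420,250),k=6)"
```

```text
t 35.95 pos [0.5458 0.1226 0.0751] yaw 8.03 F [-2.6  0.   0.4] w 0.044 zt [ 0.095  0.019 -0.995]
[[-0.08, -0.01, -0.0, 0.0, -1.0]]
```

View pics/s53.png

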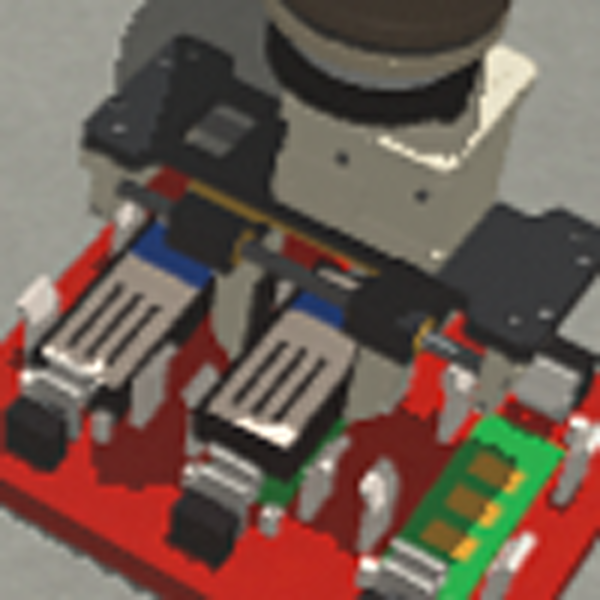

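Emit:
jog_arm([
  [-0.2,0,0,0,-1],
  [0,0,0,0,0.2],
  [0,0,0,0,0.2],
  [0,0,-1.5,0,0.2],
  [0,0,-3,0,0.2],
  [-1.0,0,-3,0,-1],
  [-2,0,0,0,-1],
  [-2,0,0,0,-1],
])

```text
clock: 36.67
tcp_pos: [0.4915, 0.1153, 0.1496]
eef_rot: [-3.134, -0.105, 0.139]
contact_force: [-1.2, 0.5, -0.4]
width: 0.0397
```

```bash
python3 plan.py 0.5445 0.1225 0.11 8 -1; python3 -c "
from h import *
ov('pics/s54.png',[],.046,zoff=.022,b=(320,150,420,250),k=6)"
```

```text
t 36.67 pos [0.4915 0.1153 0.1496] yaw 7.97 F [-1.2  0.5 -0.4] w 0.0397 zt [ 0.103  0.022 -0.994]
[[2.45, 0.03, 2.25, -0.0, -1.0], [2.45, 0.03, 2.25, -0.0, -1.0]]
```

View pics/s54.png

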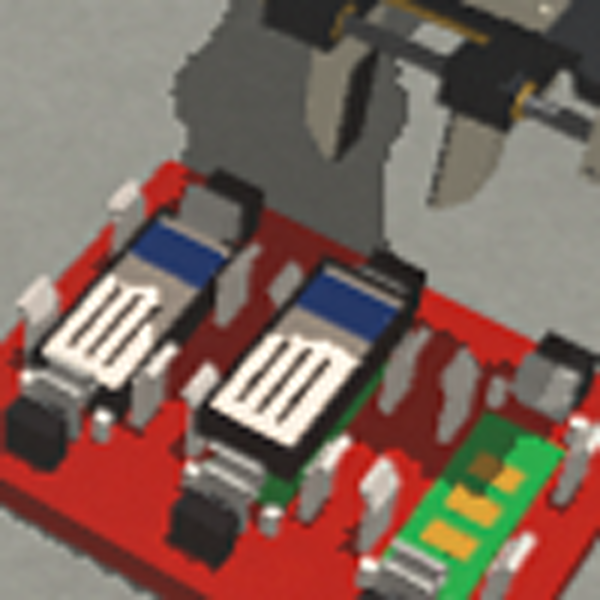

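Emit:
jog_arm([
  [2.4,0,1.7,0,-1],
  [2.4,0,1.7,0,-1],
  [0,0,0,0,-1],
  [0,0,0,0,-1],
  [0,0,0,0,-1],
])

```text
clock: 37.13
tcp_pos: [0.5395, 0.1224, 0.122]
eef_rot: [-3.135, -0.107, 0.141]
contact_force: [-0.3, 1.4, 0.4]
width: 0.0031
```

```bash
python3 plan.py 0.5445 0.1225 0.09 8 -1
```

```text
t 37.13 pos [0.5395 0.1224 0.122 ] yaw 8.08 F [-0.3  1.4  0.4] w 0.0031 zt [ 0.105  0.021 -0.994]
[[0.15, 0.08, 3.23, 0.1, -1.0]]
```

Emit:
jog_arm([
  [0.2,0,1.4,0,-1],
  [0,0,1.2,0,-1],
  [-0.1,0,0.7,0,-1],
  [-0.1,0,0.7,0,-1],
  [-0.1,0,0.5,0,-1],
])

```text
clock: 37.55
tcp_pos: [0.544, 0.124, 0.0786]
eef_rot: [-3.134, -0.113, 0.141]
contact_force: [0.1, 0.3, 1.1]
width: 0.0002
```

```bash
python3 plan.py 0.5445 0.1225 0.065 8 -1
```

```text
t 37.55 pos [0.544  0.124  0.0786] yaw 8.1 F [0.1 0.3 1.1] w 0.0002 zt [ 0.111  0.023 -0.994]
[[-0.12, 0.16, 1.35, 0.1, -1.0]]
```

Emit:
jog_arm([
  [0,0.1,0.6,0,-1],
  [0,0,0.5,0,-1],
  [0,0,0.4,0,-1],
])

```text
clock: 37.8
tcp_pos: [0.545, 0.1233, 0.0646]
eef_rot: [-3.135, -0.113, 0.142]
contact_force: [-33.8, -9.8, 106.3]
width: 0.0004
```

```bash
python3 plan.py 0.5445 0.1225 0.065 8 -1; python3 -c "
from h import *
ov('pics/s55.png',[],.046,zoff=.022,b=(320,150,420,250),k=6)"
```

```text
t 37.8 pos [0.545  0.1233 0.0646] yaw 8.13 F [-33.8  -9.8 106.3] w 0.0004 zt [ 0.111  0.022 -0.994]
[[-0.06, 0.07, -0.05, 0.1, -1.0]]
```

View pics/s55.png

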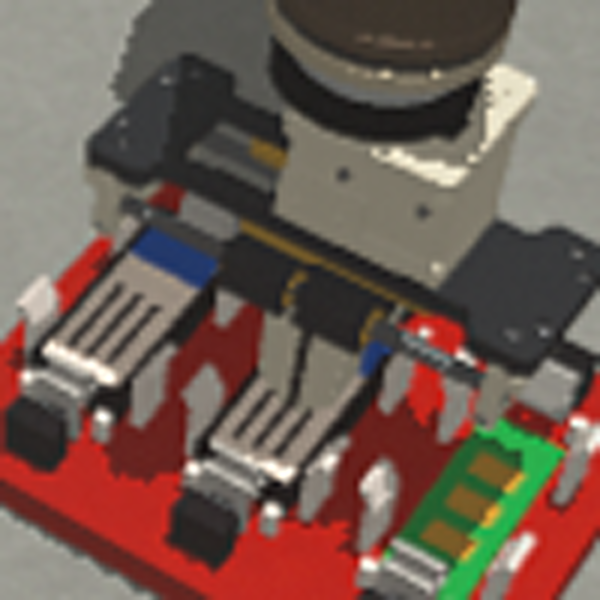

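Emit:
jog_arm([
  [0,0,-1,0,-1],
  [0,0,-3,0,-1],
  [0,0,-4,0,-1],
  [-3,0,-3,0,-1],
  [-3,0,-2,0,-1],
  [-3,0,0,0,-1],
  [-3,0,0,0,-1],
  [0,0,0,0,-1],
])

```text
clock: 38.52
tcp_pos: [0.409, 0.1031, 0.1847]
eef_rot: [-3.137, -0.115, 0.141]
contact_force: [-0.4, -0.4, -0.6]
width: 0.0004
```

```bash
python3 -c "
from h import *
st()
ov('pics/s56.png',[],.046,zoff=.022,b=(320,150,420,250),k=6)
cv2.imwrite('pics/sc56.png',snapshot('scene'));cv2.imwrite('pics/t56.png',snapshot('top'))"
```

```text
{'clock': 38.5167, 'tcp_pos': [0.409, 0.1031, 0.1847], 'eef_rot': [-3.1366, -0.1148, 0.1415], 'contact_force': [-0.4193, -0.4482, -0.6056], 'width': 0.0004, 'qpos': [-0.0508, 0.1548, -0.3787, 2.1872, 0.1302, 0.7025, -1.9461]}
```

View pics/s56.png

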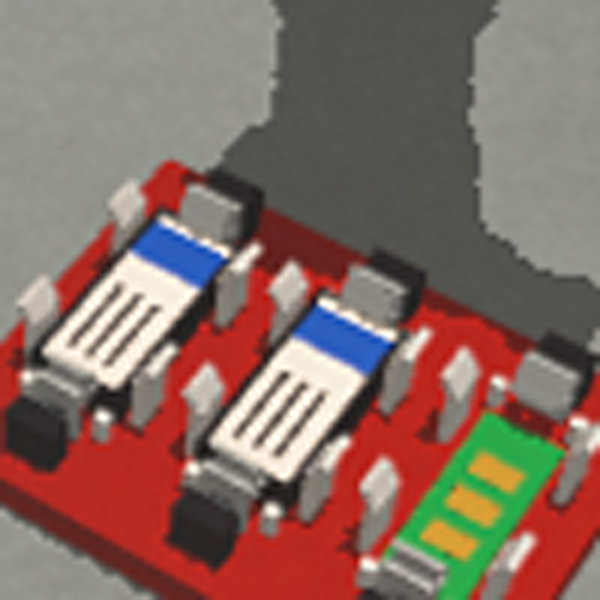

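View pics/sc56.png

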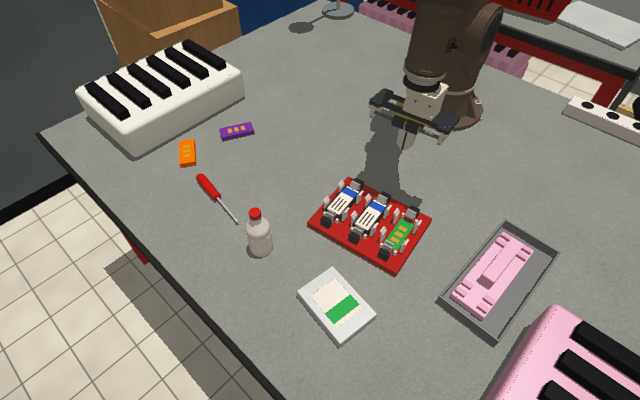

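View pics/t56.png

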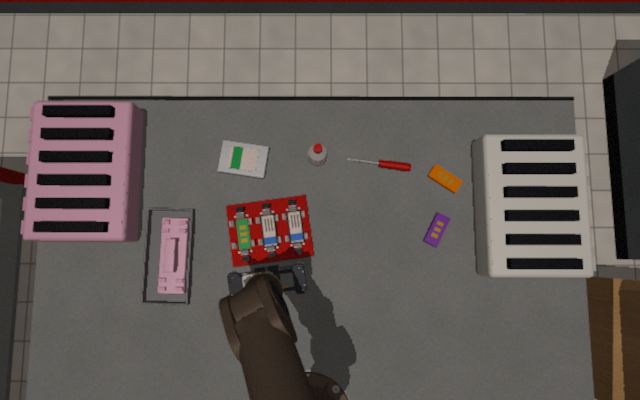

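```bash
python3 -c "
from h import *
for n in('scene','top'):
    im=cv2.imread('pics/sc56.png' if n=='scene' else 'pics/t56.png'); H=hsv(im).astype(int); h,s,v=H[...,0],H[...,1],H[...,2]
    for m in comps((h>105)&(h<125)&(s>110)&(v>80),12):
        P=worldpts(n,m,.04)
        if .3<P[:,0].mean()<.75 and -.1<P[:,1].mean()<.3: print(n,'blue',m.sum(),rect(P))
    k=np.zeros(h.shape,bool)
    if n=='scene': k[225:330,440:550]=1
    else: k[200:305,145:195]=1
    for m in comps(k&(h>160)&(h<179)&(s>30)&(v>100),100):
        P=worldpts(n,m,.03); print(n,'cover',rect(P))
im=cv2.imread('pics/sc56.png'); b=(320,150,420,250);k=6
z=cv2.resize(im[150:250,320:420],None,fx=k,fy=k,interpolation=cv2.INTER_CUBIC)
for c in((.5585,.0433),(.5472,.123)): overlay(z,'scene',(c[0],c[1],.032),np.radians(7.9),0,0,b,k,0)
cv2.imwrite('pics/s57.png',z)"
```

```text
scene blue 88 (array([524.8,  38.2]), array([37. , 18.9]), -81.5)
scene blue 94 (array([514. , 118.1]), array([37.5, 18.3]), -81.5)
scene cover (array([479.4, 416.9]), array([237. ,  80.1]), -1.3)
scene cover (array([515. , 546.2]), array([77.5, 29. ]), -11.2)
top blue 73 (array([526.8,  38.8]), array([37.1, 17.5]), -81.8)
top blue 76 (array([515.6, 117.9]), array([38.2, 17. ]), -81.8)
top cover (array([471.3, 413.8]), array([229.6,  82.5]), -1.1)
```

View pics/s57.png

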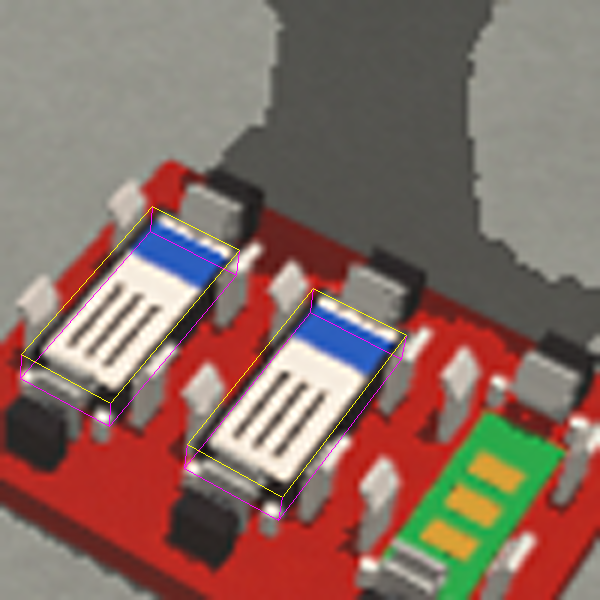

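```bash
python3 -c "
from h import *
print(job_done());st()"
```

```text
the job is handed in; nothing more can be done
None
the job is handed in; nothing more can be done
```

The job is handed in: the cover lies flat in the tray, and both drive modules present are label up in the dock. Only two of the three modules were on the bench. They are in nest_0 and nest_1, and nest_2 is empty.

- **Cover:** I gripped it by its rib and set it in the tray. In the last pictures it lies about 15 mm from the tray's middle (limit 45 mm), with its length along the tray and clear of the fingers.
- **Turning over:** I let each module swing down in a loosened end grip. I levered the first one over its lower end. The second would not lever over, so I stood it on end and pushed it over. One module was knocked about 5 cm aside during the run, so I measured it again first.
- **Seating:** I set each module on the clip ramps, then pressed with closed fingers until the tips were about 40 mm above the bench. In the last scene picture both modules match the seated outline to within a few millimetres, with both clips over their ends.
- **Left alone:** The bottle, hard disk, screwdriver and look-alikes show no visible movement.

**Imperfect points:**
- The second press briefly reached about 112 N at the wrist, against the 120 N limit.
- The tool had drifted to about 6.5° of tilt by the end; I compensated for it but could not correct it.
- The two cameras disagree by up to 8 mm on the tray and cover.
- `job_done` gave no verdict.

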